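# Clip a kitting tray into a sprung slide stage and pour the capacitors into it

### The arm

A 7-joint arm with a two-finger parallel gripper is mounted at the origin on a cart in front of the work surface, level with it; the furniture and walls round the work are solid. World frame = base frame: x ahead of the robot, y to its left, z up, the work surface at z = 0. Lengths are in m, angles in rad, forces in N, time in s.
With the tool pointing down it reaches from about 0.425 to 0.925 m from the base axis. Payload 6.8 kg.
Tool frame: the origin (TCP) lies midway between the tips of the shut fingers; the grasp point (between the pads) lies 19 mm behind it; z points along the fingers, y is the line along which they close (so a half turn about z gives the same grasp; the last joint's range is limited). The gripper opens to 85 mm and grips with 20 to 120 N. Pads are 22 mm wide; open, the fingers measure 114 mm over their backs; the gripper's body (76 mm by 85 mm) begins 54 mm behind the grasp point. The pads swing forward as they close: fully open they stand 13 mm farther back than shut.
Start: joints at [-1.393, 0.477, 0.022, 1.555, -0.011, 1.109, -0.083], TCP at [0.19, 0.648, 0.231] pointing down, gripper open.
Joint ranges: [-2.96, 2.96], [-0.34, 2.1], [-1.41, 1.46], [0.24, 2.44], [-1.37, 4.51], [0.17, 1.92], [-2.96, 2.96]. Speed limits (rad/s): [2.39, 2.39, 3.14, 3.14, 3.14, 3.14, 3.14].

### API

Orientations are given as a rotation vector (axis times angle).
In Python, from bench import r gives the robot as it stands. The module is installed in compiled form; this text tells all that it offers.
- The arm moves only by the tool apply_moves, never from a script. Its argument "rows" is a list of rows, each a list of 6 numbers: the shift along the tool's x, y, z scaled (see below), then the turn, a rotation vector about the tool's x, y, z scaled (see below). A call has 1 to 5 rows; each row is the pose to reach, as a shift and turn from the pose commanded when the call began, along the tool's axes at that moment; what a row does not reach only later rows make up. The controller multiplies each number of a shift by 0.25 m and each number of a turn by 90 degrees. A row lasts 1/8 s, in which the tool goes at most 62.5 mm and 10.7 degrees, less where a joint would pass 70% of its speed; a pose out of reach is approached as far as the arm can. A call with a number of a shift or a turn outside -1 to 1 is refused whole. A call with a gripper value outside its range is refused whole. "claw" is the opening, from 0 (shut) to 1 (fully open), set as the call begins (left out, the last holds). The fingers move at their own pace and stop on an object; "newtons" is the grip in N (left out, the last holds). Time passes only in rows, so rows that repeat a pose let the fingers close. It gives the time, the measured TCP pose, the force, the opening and the grip force at its end, in the units of the state.
- r.get_obs(): the state, without advancing time (a new reading comes with each control period).
- r.grab_frame(name): name is "scene" or "top" or "wrist"; returns a dict with "pixels" (420x560x3 uint8, red, green, blue), "intrinsics" (3x3 intrinsics, pixels), "dist" ([k1, k2, p1, p2, k3] as OpenCV has them; the pictures are not rectified), "eye" and "attitude" of the camera in the world. Camera axes: x right, y up, looking along -z (the intrinsics and any distortion apply to the point x, -y, -z); pixel columns grow to the right and rows downward; lengths in m; the calibration is good to about 2 mm. A picture is of the moment at which its call begins. There is no depth.
- r.hand_in(): hands the job in; it is judged then, once.
Trained networks look in a picture, given as the dict that the camera call returned (one of the last four; its "shot" number tells which), for a name from the list of things; names that differ only in an ending like _2 or _b are one class to them, and where a whole thing is asked for, a point or a joint stands for the part that bears it (a point fixed in the world has none). Each returns a list of dicts, best first, with "conf" (0 to 1); they miss things now and then, are a little off and sometimes report something else, mostly with a low value. They report only what shows in the picture. A call takes as long as a camera call.
- r.search_frame(picture, thing): "rect" ([left, top, width, height] in pixels, round what is visible of it).
- r.outline_of(picture, thing): "pixels" (420x560 bool, what is visible of it) and "rect" ([left, top, width, height] in pixels, round what is visible of it).
- r.landmark_of(picture, thing): "point" ([column, row] in pixels: a listed point, or the origin of a listed thing).
The state is a dict: "clock": time; "joints": joint angles; "qvel": joint speeds; "tau": joint torques, N m; "tcp_pos": TCP position; "orientation": TCP orientation; "contact_force": force on the tool from outside, world axes, zero at the start; "moment": the same for the moment, N m; "grip_width": finger opening in m; "gripper_force": force on a finger pad.
Only numpy, scipy, OpenCV 4.12 (cv2) and the standard library are available. Lean on these libraries where they do the work, as an engineer would, in place of code of your own. Each camera call takes 0.05 s, during which the arm holds its last target. There are 200 camera calls.

### The job

Draw the sprung curved arm of the slide stage back until its catch clicks and holds it, set the empty tray flat on the stage against both fixed edges with its grip fin to the left, and press the catch pad so that the arm springs onto the tray and clamps it there. Only then pour the capacitors out of the two cups into the clamped tray, so that every one lies in it, and stand both cups upright on the bench again; the tray must finish clamped home against both edges, and the solder spool and tape roll are left alone.

Things in the scene. Friction and masses are not known exactly. Their poses are not given: they have to be found in the camera images.
- stage: Slide stage fixed to the bench: aluminium plate 10 mm thick. Origin on the bench (plate's underside) below the seat centre; x away from the robot, y left. Main plate x -110 to 75, y -110 to 115 mm; front-left extension x -200 to -100, y -10 to 115. Steel fixed edges, tops 35 mm above the bench: far edge's face at x = 45 (y -62 to 43), right edge's face at y = -50 (x -15 to 45).
- seat (a point): Where the tray's origin is when it is fully home: on the plate's top, 10 mm above the bench, axes like the stage. The tray then touches the far edge (+x side) and the right edge (-y side), its fin pointing to +y.
- clip_arm (a joint): Sprung curved arm, 12 mm round bar 20 to 32 mm above the bench, hinged about the vertical at stage (-80, -80) mm. 0 = at rest with no tray; grows counter-clockwise from above as it is drawn back toward the robot; end stop 0.60 rad. The catch clicks just past 0.47 and then holds it at 0.46 to 0.48. It rests at 0.08 to 0.16 when its nose bears on the middle of the home tray's front face.
- clip_handle (a point): Top centre of the upright handle post on the arm's free end: black cylinder, 16 mm diameter, 32 to 85 mm above the bench, 150 mm from the hinge; it stands at stage (-75, 70) mm at joint 0 and moves with the arm. Drawing it back takes 4 to 6 N, up to about 12 N over the catch (spring 0.6 Nm/rad, 0.54 Nm at 0).
- catch (a joint): Spring catch, slides straight down: 0 = up, 0.013 m = fully pressed; 3 N at 0 rising to 6.3 N fully down. The arm rides over its ramp and it pops up behind the arm with a click; pressed 10 mm or more it lets the arm spring forward.
- catch_pad (a point): Top centre of the catch's black thumb pad, 34 x 26 mm, 50 mm above the bench when up. It lies beside the drawn-back handle, 37 mm farther from the pivot.
- tray: The slide: open grey tray, outside 90 (x) x 100 (y) x 44 mm high, walls and floor 4 mm, 160 g. Origin under the centre of its floor. A grip fin stands on its +y end: 12 mm thick in x, y 50 to 88 mm, top 55 mm above the tray's underside.
- tray_fin (a point): Top centre of the tray's grip fin, at tray (0, 72, 55) mm.
- cup_a: Aluminium pouring cup of square section, 60 mm wide in y over its flat parallel side walls, 50 mm high, x from -66 (spout lip) to +30 mm, walls 4 mm, 220 g. Origin on its underside; a 4 mm foot plate spans x -60 to 30. The -x wall is a spout raked outward by 0.80 rad; pour over it; its lip is at (-63, 0, 50) mm. It holds those of cap_0 to cap_4 that are present (up to five; it may be empty).
- cup_b: Aluminium pouring cup of square section, 60 mm wide in y over its flat parallel side walls, 50 mm high, x from -66 (spout lip) to +30 mm, walls 4 mm, 220 g. Origin on its underside; a 4 mm foot plate spans x -60 to 30. The -x wall is a spout raked outward by 0.80 rad; pour over it; its lip is at (-63, 0, 50) mm. It holds those of cap_5 to cap_9 that are present (up to five; it may be empty).
- cap_0: Dark blue cylindrical capacitor, 16 mm diameter, 26 mm long, 12 g. Origin at the centre of its lower end face, z along its length. It starts standing in its cup; absent ones read None from the start.
- cap_1: Dark blue cylindrical capacitor, 16 mm diameter, 26 mm long, 12 g. Origin at the centre of its lower end face, z along its length. It starts standing in its cup; absent ones read None from the start.
- cap_2: Dark blue cylindrical capacitor, 16 mm diameter, 26 mm long, 12 g. Origin at the centre of its lower end face, z along its length. It starts standing in its cup; absent ones read None from the start.
- cap_3: Dark blue cylindrical capacitor, 16 mm diameter, 26 mm long, 12 g. Origin at the centre of its lower end face, z along its length. It starts standing in its cup; absent ones read None from the start.
- cap_4: Dark blue cylindrical capacitor, 16 mm diameter, 26 mm long, 12 g. Origin at the centre of its lower end face, z along its length. It starts standing in its cup; absent ones read None from the start.
- cap_5: Dark blue cylindrical capacitor, 16 mm diameter, 26 mm long, 12 g. Origin at the centre of its lower end face, z along its length. It starts standing in its cup; absent ones read None from the start.
- cap_6: Dark blue cylindrical capacitor, 16 mm diameter, 26 mm long, 12 g. Origin at the centre of its lower end face, z along its length. It starts standing in its cup; absent ones read None from the start.
- cap_7: Dark blue cylindrical capacitor, 16 mm diameter, 26 mm long, 12 g. Origin at the centre of its lower end face, z along its length. It starts standing in its cup; absent ones read None from the start.
- cap_8: Dark blue cylindrical capacitor, 16 mm diameter, 26 mm long, 12 g. Origin at the centre of its lower end face, z along its length. It starts standing in its cup; absent ones read None from the start.
- cap_9: Dark blue cylindrical capacitor, 16 mm diameter, 26 mm long, 12 g. Origin at the centre of its lower end face, z along its length. It starts standing in its cup; absent ones read None from the start.
- solder_spool: Bystander, leave alone: red spool of solder, 63 mm diameter, 42 mm high; origin under its centre.
- tape_roll: Bystander, leave alone: amber tape roll, 60 mm diameter, 12 mm high; origin under its centre.

How it is judged:
By the outcome, as a careful person would: the job done as asked, in the order asked, and still so for the second after the job is handed in, with the robot touching nothing.
Of cap_0, cap_1, cap_2, cap_3, cap_4, cap_5, cap_6, cap_7, cap_8, cap_9 only 4 to 10 are there at a start; the rules pass over those that are not, and their reading is None.
At some moment in a run one of tray, cup_a, cup_b may be knocked a few centimetres aside while the robot is not near it.
It also fails if it takes over 210 s, if anything falls off the work surface, if the arm or the gripper's body presses on something with over 40 N, if the wrist force passes 120 N, or if a joint passes its speed limit or range.

## Working session

There is one attempt and no reset: what is moved stays moved. The work goes in short steps, Python scripts to look and compute and a tool call to move; the robot and the scene stay as the last step left them, time stands still between calls to the robot, and variables do not carry over. Pictures are saved under pics/ and viewed, at most 14 in all, crops included, and the job is handed in when it is done.

Besides the shell and the picture viewer there is one more tool, called after "Request:" as name([rows], argument=value, ...), one row to a line, values as JSON. apply_moves: Moves the arm, as the interface text tells. Its arguments: {"type":"object","properties":{"rows":{"type":"array","items":{"type":"array","items":{"type":"number"}}},"claw":{"type":"number"},"newtons":{"type":"number"}},"required":["rows"]}

```bash
mkdir -p pics; cat > h.py <<'E'
import numpy as np, cv2
from scipy.spatial.transform import Rotation as R
from bench import r
def att(f):
    a=np.array(f['attitude'],float)
    return a if a.shape==(3,3) else (R.from_rotvec(a).as_matrix() if a.size==3 else R.from_quat(a).as_matrix())
def ray(f,px):
    u=cv2.undistortPoints(np.array([[px]],float),np.array(f['intrinsics'],float),np.array(f['dist'],float))[0,0]
    d=att(f)@np.array([u[0],-u[1],-1.]); return np.array(f['eye'],float),d/np.linalg.norm(d)
def onz(f,px,z):
    e,d=ray(f,px); return e+d*(z-e[2])/d[2]
def tri(*fp):
    A=np.zeros((3,3));b=np.zeros(3);L=[]
    for f,p in fp:
        e,d=ray(f,p);P=np.eye(3)-np.outer(d,d);A+=P;b+=P@e;L.append((P,e))
    x=np.linalg.solve(A,b); return x,max(np.linalg.norm(P@(x-e)) for P,e in L)
def proj(f,X):
    c=att(f).T@(np.array(X,float)-np.array(f['eye'])); 
    return cv2.projectPoints(np.array([[c[0],-c[1],-c[2]]]),np.zeros(3),np.zeros(3),np.array(f['intrinsics'],float),np.array(f['dist'],float))[0][0,0]
def save(f,n): cv2.imwrite('pics/'+n+'.png',cv2.cvtColor(f['pixels'],cv2.COLOR_RGB2BGR))
def tool(pos,rv=None):
    """shift/turn numbers (scaled) to reach world pos with tool orientation rv from now"""
    o=r.get_obs(); T=R.from_rotvec(o['orientation']); s=T.inv().apply(np.array(pos)-o['tcp_pos'])/0.25
    t=np.zeros(3) if rv is None else (T.inv()*R.from_rotvec(rv)).as_rotvec()/(np.pi/2)
    return np.round(s,3),np.round(t,3)
E
python3 - <<'E'
from h import *
o=r.get_obs(); print(o['tcp_pos'],o['orientation'],o['contact_force'],o['grip_width'])
print(R.from_rotvec(o['orientation']).as_matrix().round(3))
F={n:r.grab_frame(n) for n in('scene','top','wrist')}
for n,f in F.items():
    save(f,n+'0'); print(n,np.shape(f['attitude']),np.round(f['eye'],3),f['intrinsics'][0][0])
    for t in ['clip_handle','catch_pad','tray','tray_fin','cup_a','stage','seat','solder_spool','tape_roll','cap_0']:
        print(n,t,[(round(d['conf'],2),np.round(d['point']).astype(int).tolist(),onz(f,d['point'],{'clip_handle':.085,'catch_pad':.05,'tray_fin':.055,'seat':.01}.get(t,0)).round(3)[:2].tolist()) for d in r.landmark_of(f,t)[:3]])
E
```

```text
[0.19013564 0.6470677  0.23032424] [-4.47350450e-01 -3.10942934e+00  2.83471290e-03] [-0.12090315 -0.78501578  0.24424851] 0.08492190486363153
[[-0.959  0.282 -0.   ]
 [ 0.282  0.959 -0.002]
 [-0.    -0.002 -1.   ]]
scene (3,) [-0.285 -0.679  0.672] 540.6325243610322
scene clip_handle [(0.65, [196, 178], [0.508, 0.233])]
scene catch_pad [(0.82, [165, 199], [0.428, 0.261])]
scene tray [(0.8, [278, 276], [0.423, -0.104])]
scene tray_fin [(0.97, [263, 235], [0.455, -0.032])]
scene cup_a [(0.81, [384, 296], [0.511, -0.307])]
scene stage [(0.74, [260, 239], [0.506, 0.02]), (0.65, [238, 207], [0.582, 0.164]), (0.5, [214, 256], [0.385, 0.049])]
scene seat [(0.65, [237, 200], [0.593, 0.177])]
scene solder_spool [(0.78, [212, 256], [0.382, 0.051])]
scene tape_roll [(0.68, [285, 247], [0.517, -0.045])]
scene cap_0 [(0.64, [336, 336], [0.35, -0.301]), (0.62, [384, 286], [0.54, -0.289]), (0.58, [350, 334], [0.372, -0.316])]
top (3,) [ 0.288 -0.049  1.148] 412.8653038374309
top clip_handle [(0.72, [185, 194], [0.507, 0.228]), (0.54, [219, 179], [0.551, 0.139]), (0.4, [378, 202], [0.498, -0.279])]
[... 252 characters left out ...]
)]
top cup_a [(0.97, [382, 259], [0.354, -0.307]), (0.64, [378, 202], [0.515, -0.298])]
top stage [(0.63, [218, 176], [0.579, 0.157])]
top seat [(0.62, [216, 174], [0.583, 0.162])]
top solder_spool [(0.61, [250, 241], [0.395, 0.06]), (0.42, [378, 249], [0.381, -0.296])]
top tape_roll [(0.72, [289, 202], [0.51, -0.046]), (0.36, [214, 178], [0.575, 0.169])]
top cap_0 [(0.57, [390, 254], [0.369, -0.331]), (0.57, [387, 260], [0.351, -0.321]), (0.53, [380, 197], [0.528, -0.305])]
wrist (3,) [0.113 0.67  0.373] 366.3459588391558
wrist clip_handle []
wrist catch_pad []
wrist tray []
wrist tray_fin []
wrist cup_a []
wrist stage []
wrist seat []
wrist solder_spool []
wrist tape_roll []
wrist cap_0 []
```

View pics/top0.png

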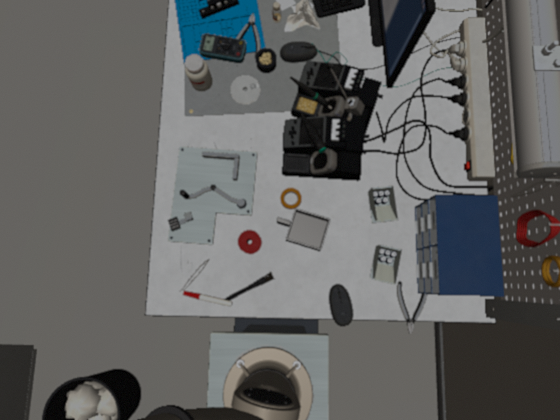

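View pics/scene0.png

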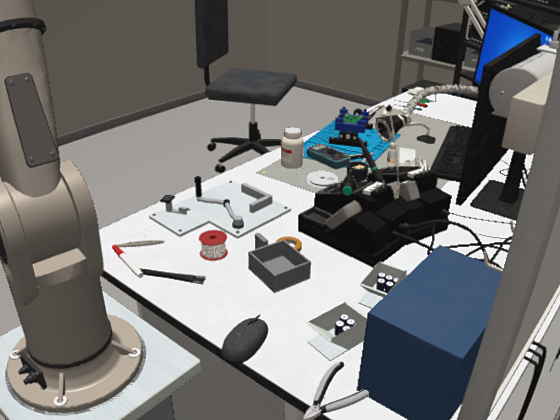

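The top view shows the stage at about (215,185), with the arm nose at (242,203), the handle at (185,194) and the pad at (175,222). The tray is at (308,228) with its fin to the left, the cups are at (384,204) and (386,263), the spool at (250,241) and the tape at (290,198). The scene view agrees, with the spouts towards the robot. Next I'll bring the wrist camera over the stage.

Request:
apply_moves([
  [-0.89,-0.835,0,0,0,0.41],
  [-0.89,-0.835,0,0,0,0.41],
  [-0.89,-0.835,0,0,0,0.41],
  [-0.89,-0.835,0,0,0,0.41],
  [-0.89,-0.835,0,0,0,0.41],
], claw=1)

```text
clock: 2.28
tcp_pos: [0.346, 0.3825, 0.2316]
orientation: [1.411, 2.807, 0.001]
contact_force: [0.6, -0.1, 0.8]
grip_width: 0.0852
gripper_force: 0.0
```

```bash
python3 - <<'E'
from h import *
o=r.get_obs(); print(o['clock'],o['tcp_pos'])
print(tool([.5,.12,.23],R.from_matrix(np.array([[0,1,0],[1,0,0],[0,0,-1.]])).as_rotvec()))
E
```

```text
2.275 [0.3460173  0.38248172 0.23161212]
(array([-1.21 , -0.132,  0.006]), array([ 0.   , -0.   ,  0.407]))
```

Request:
apply_moves([
  [-1,-0.11,0,0,0,0.407],
  [-1,-0.11,0,0,0,0.407],
  [-1,-0.11,0,0,0,0.407],
  [-1,-0.11,0,0,0,0.407],
  [-1,-0.11,0,0,0,0.407],
])

```text
clock: 2.9
tcp_pos: [0.4746, 0.1628, 0.2318]
orientation: [2.229, 2.211, 0.001]
contact_force: [-0.7, -0.2, -0.3]
grip_width: 0.0854
gripper_force: 0.0
```

```bash
python3 - <<'E'
from h import *
o=r.get_obs(); print(o['clock'],o['tcp_pos'],R.from_rotvec(o['orientation']).as_matrix().round(3))
f=r.grab_frame('wrist'); save(f,'w1'); print(f['eye'],att(f).round(2))
t=r.grab_frame('top'); s=r.grab_frame('scene')
for n,z in [('clip_handle',.085),('catch_pad',.05),('seat',.01),('stage',0)]:
    for nm,g in (('w',f),('t',t),('s',s)):
        for d in r.landmark_of(g,n)[:1]: print(nm,n,round(d['conf'],2),np.round(d['point'],1),onz(g,d['point'],z).round(4))
E
```

```text
2.9 [0.47455358 0.16275107 0.23184862] [[ 0.008  1.     0.002]
 [ 1.    -0.008 -0.001]
 [-0.001  0.002 -1.   ]]
[0.4753341  0.24389124 0.37414148] [[ 1.    0.01  0.  ]
 [-0.01  0.95  0.32]
 [ 0.   -0.32  0.95]]
w clip_handle 0.62 [333.4  99.7] [0.5154 0.2375 0.085 ]
t clip_handle 0.52 [213.9 174.8] [0.5617 0.1538 0.085 ]
s clip_handle 0.8 [197.5 178.5] [0.5094 0.2295 0.085 ]
w catch_pad 0.64 [233.   71.6] [0.4358 0.2602 0.05  ]
s catch_pad 0.64 [210.6 254.6] [0.3345 0.0038 0.05  ]
t seat 0.77 [216.9 175.9] [0.578  0.1595 0.01  ]
s seat 0.9 [236.9 199.6] [0.5945 0.1788 0.01  ]
w stage 0.97 [390.6 174. ] [0.5898 0.1607 0.    ]
t stage 0.91 [217.  177.5] [0.5759 0.1608 0.    ]
s stage 0.92 [235.6 208.9] [0.5697 0.16   0.    ]
```

View pics/w1.png

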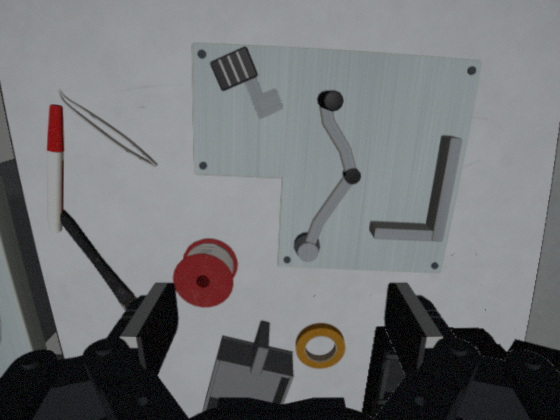

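The wrist view shows the stage clearly. The plate corners are at (192,42), (481,60), (440,273), (278,268), (281,178) and (194,176). The handle is at (332,100), the pad at (234,69), the pivot at (308,246) and the fixed edges at (445,190) and (405,231). I'll fit the stage pose from the corners.

```bash
python3 - <<'E'
from h import *
f=r.grab_frame('wrist')
C={(192,42):(-200,115),(481,60):(75,115),(440,273):(75,-110),(278,268):(-110,-110),(281,178):(-110,-10),(194,176):(-200,-10)}
W=np.array([onz(f,p,.01)[:2] for p in C]);S=np.array(list(C.values()))/1000
def fit(S,W):
    cs,cw=S.mean(0),W.mean(0);H=(S-cs).T@(W-cw);a=np.arctan2(H[0,1]-H[1,0],H[0,0]+H[1,1])
    M=np.array([[np.cos(a),-np.sin(a)],[np.sin(a),np.cos(a)]]);return a,cw-M@cs,M
a,t,M=fit(S,W);print(a,t);print(((S@M.T+t-W)*1000).round(1))
np.save('stage.npy',np.array([a,*t]))
th=np.arctan2(150,5)
for q in (0,.3,.5): p=np.array([-.08,-.08])+.1501*np.array([np.cos(th+q),np.sin(th+q)]);print('handle',q,M@p+t)
for n,z in [('clip_handle',.085),('catch_pad',.05)]:
    p=(onz(f,r.landmark_of(f,n)[0]['point'],z)[:2]-t)@M;print(n,p.round(4))
# handle top blob centre pixel guess; edge top corners
for nm,p,z in [('handle',(333,99),.085),('inner corner edge top',(430,221),.035),('pad',(234,69),.05)]: print(nm,((onz(f,p,z)[:2]-t)@M).round(4))
s=r.grab_frame('scene')
print('tri handle',tri((f,r.landmark_of(f,'clip_handle')[0]['point']),(s,r.landmark_of(s,'clip_handle')[0]['point'])))
P=M@np.array([-.075,.07])+t;rv=R.from_matrix(np.array([[0,1,0],[1,0,0],[0,0,-1.]])).as_rotvec();print(P,tool([*P,.15],rv),tool([*P,.055],rv))
E
```

```text
-0.04557072889527449 [0.58307818 0.1691344 ]
[[-1.9 -0.4]
 [ 1.8  0.4]
 [ 1.9 -0.8]
 [-1.   0.6]
 [ 0.3 -0.9]
 [-1.1  1.1]]
handle 0 [0.5113462  0.24249499]
handle 0.3 [0.46659824 0.23930767]
handle 0.5 [0.43816013 0.22984859]
clip_handle [-0.0694  0.0639]
catch_pad [-0.1499  0.0867]
handle [-0.0746  0.0712]
inner corner edge top [ 0.0391 -0.0397]
pad [-0.1541  0.0911]
tri handle (array([0.51701981, 0.23615233, 0.08066599]), np.float64(0.0003450269557598347))
[0.51134489 0.24247835] (array([0.299, 0.156, 0.325]), array([ 0.   , -0.   ,  0.001])) (array([0.299, 0.156, 0.705]), array([ 0.   , -0.   ,  0.001]))
```

Request:
apply_moves([
  [0.3,0.154,0.3,0,0,0],
  [0.3,0.154,0.3,0,0,0],
  [0.3,0.154,0.7,0,0,0],
  [0.3,0.154,0.7,0,0,0],
  [0.3,0.154,0.7,0,0,0],
])

```text
clock: 4.58
tcp_pos: [0.5087, 0.2417, 0.0537]
orientation: [-2.219, -2.222, 0.01]
contact_force: [0.1, -0.9, 0.5]
grip_width: 0.0857
gripper_force: 0.0
```

Request:
apply_moves([
  [0,0,0,0,0,0],
  [0,0,0,0,0,0],
  [0,0,0,0,0,0],
  [0,0,0,0,0,0],
  [0,0,0,0,0,0],
], claw=0, newtons=40)

```text
clock: 5.2
tcp_pos: [0.5128, 0.2437, 0.0576]
orientation: [2.219, 2.222, 0.007]
contact_force: [4.5, 1.7, 5.5]
grip_width: 0.0148
gripper_force: 39.1
```

Request:
apply_moves([
  [0,-0.09,0,0,0,-0.09],
  [-0.013,-0.18,0,0,0,-0.18],
  [-0.033,-0.25,0,0,0,-0.26],
  [-0.061,-0.314,0,0,0,-0.34],
  [-0.061,-0.314,0,0,0,-0.34],
])

```text
clock: 5.82
tcp_pos: [0.4335, 0.2284, 0.0576]
orientation: [1.552, 2.73, 0.007]
contact_force: [4.7, 3.0, 4.7]
grip_width: 0.0148
gripper_force: 39.7
```

Request:
apply_moves([
  [0,0,0,0,0,0],
  [0,0,0,0,0,0],
])

```text
clock: 6.08
tcp_pos: [0.4343, 0.2288, 0.0575]
orientation: [1.554, 2.728, 0.007]
contact_force: [3.8, 2.6, 6.2]
grip_width: 0.0146
gripper_force: 40.0
```

```bash
python3 - <<'E'
from h import *
a,x,y=np.load('stage.npy');M=R.from_euler('z',a).as_matrix()[:2,:2];o=r.get_obs()
p=(o['tcp_pos'][:2]-[x,y])@M+.08;print(p,np.arctan2(p[1],p[0])-np.arctan2(150,5),o['contact_force'],o['grip_width'],o['tcp_pos'])
E
```

```text
[-0.07129642  0.13284832] 0.5258766172608564 [3.84729302 2.5512589  6.1817005 ] 0.014643859300980984 [0.43434633 0.22882016 0.05753579]
```

Request:
apply_moves([
  [0,0.015,0,0,0,0],
  [0,0.03,0,0,0,0],
  [0,0.03,0,0,0,0],
])

```text
clock: 6.45
tcp_pos: [0.4411, 0.2322, 0.0574]
orientation: [1.554, 2.727, 0.006]
contact_force: [4.8, 1.3, 6.6]
grip_width: 0.0143
gripper_force: 40.1
```

Request:
apply_moves([
  [0,0,0,0,0,0],
  [0,0,0,0,0,0],
  [0,0,0,0,0,0],
  [0,0,-0.3,0,0,0.33],
  [0,0,-0.6,0,0,0.33],
], claw=1)

```text
clock: 7.08
tcp_pos: [0.4376, 0.2308, 0.1819]
orientation: [-2.043, -2.386, 0.005]
contact_force: [0.6, 1.9, 0.4]
grip_width: 0.0857
gripper_force: 0.0
```

```bash
python3 - <<'E'
from h import *
a,x,y=np.load('stage.npy');M=R.from_euler('z',a).as_matrix()[:2,:2]
f=r.grab_frame('top');s=r.grab_frame('scene')
for t in ('clip_handle','catch_pad'):
  for g in (f,s):
    for d in r.landmark_of(g,t)[:2]:
        p=(onz(g,d['point'],.085 if 'h' in t[5:6] else .05)[:2]-[x,y])@M; h=p+.08; print(t,d['conf'],d['point'],p.round(3),np.arctan2(h[1],h[0])-np.arctan2(150,5))
for t,z in (('tray',0),('tray_fin',.055)):
  for g in (f,s):
    for d in r.landmark_of(g,t)[:2]: print(t,d['conf'],d['point'],onz(g,d['point'],z))
o=r.get_obs();print(o['tcp_pos'],o['orientation'])
E
```

```text
clip_handle 0.92 [187.2, 218.8] [-0.143  0.042] 0.5090566651889104
clip_handle 0.75 [178.5, 190.8] [-0.15   0.039] 0.5670943077201942
catch_pad 0.6 [174.3, 220.5] [-0.145  0.085] 0.40851241892499424
catch_pad 0.44 [167.1, 196.8] [-0.149  0.089] 0.4219098928234044
tray 0.92 [309.0, 230.5] [ 0.42875564 -0.10429634  0.        ]
tray 0.77 [276.3, 277.1] [ 0.41670652 -0.10351978  0.        ]
tray_fin 0.74 [285.3, 219.2] [ 0.45109983 -0.03788028  0.055     ]
tray_fin 0.24 [174.0, 223.4] [0.43355404 0.25955459 0.055     ]
tray_fin 0.66 [289.5, 244.3] [ 0.46550491 -0.0973829   0.055     ]
tray_fin 0.57 [260.4, 234.2] [ 0.45496534 -0.02543564  0.055     ]
[0.43805449 0.23079508 0.18014854] [-2.03553529 -2.39250757  0.00391163]
```

```bash
python3 - <<'E'
from h import *
print(tool([.45,-.05,.22],R.from_matrix(np.array([[0,1,0],[1,0,0],[0,0,-1.]])).as_rotvec()))
E
```

```text
(array([-1.117, -0.133, -0.158]), array([-0.001,  0.001,  0.102]))
```

Request:
apply_moves([
  [-0.2,0,-0.16,0,0,0.1],
  [-0.45,-0.05,-0.16,0,0,0.1],
  [-0.7,-0.1,-0.16,0,0,0.1],
  [-1,-0.12,-0.16,0,0,0.1],
  [-1,-0.12,-0.16,0,0,0.1],
])

```text
clock: 8.2
tcp_pos: [0.4484, -0.0246, 0.221]
orientation: [2.224, 2.218, -0.002]
contact_force: [0.2, -0.1, -0.1]
grip_width: 0.0851
gripper_force: 0.0
```

```bash
python3 - <<'E'
from h import *
o=r.get_obs(); print(o['clock'],o['tcp_pos'],R.from_rotvec(o['orientation']).as_matrix().round(3))
f=r.grab_frame('wrist'); save(f,'w2'); t=r.grab_frame('top'); s=r.grab_frame('scene')
for n,z in [('tray',.0),('tray_fin',.055),('cup_a',0),('tape_roll',0),('clip_handle',.085)]:
    for nm,g in (('w',f),('t',t),('s',s)):
        for d in r.landmark_of(g,n)[:2]: print(nm,n,round(d['conf'],2),np.round(d['point'],1),onz(g,d['point'],z).round(4))
E
```

```text
8.2 [ 0.44840618 -0.02456532  0.22098081] [[ 0.003  1.    -0.001]
 [ 1.    -0.003 -0.001]
 [-0.001 -0.001 -1.   ]]
w tray 0.64 [265.6 244. ] [ 0.4315 -0.1001  0.    ]
t tray 0.84 [306.8 231.5] [ 0.4258 -0.0982  0.    ]
t tray 0.58 [184.9 221.9] [0.4458 0.2447 0.    ]
s tray 0.71 [280.6 275.2] [ 0.4277 -0.106   0.    ]
w tray_fin 0.89 [283.9 194.6] [ 0.4509 -0.0296  0.055 ]
t tray_fin 0.33 [380.6 196.4] [ 0.5186 -0.2935  0.055 ]
t tray_fin 0.28 [216.9 176.8] [0.564  0.1511 0.055 ]
s tray_fin 0.63 [259.7 233.9] [ 0.4549 -0.0235  0.055 ]
w cup_a 0.66 [337.3 386.7] [ 0.5186 -0.2973  0.    ]
w cup_a 0.64 [210.5 395.1] [ 0.3567 -0.3111  0.    ]
t cup_a 0.84 [385.6 259.4] [ 0.3529 -0.3167  0.    ]
t cup_a 0.7 [382.6 258.9] [ 0.3541 -0.3085  0.    ]
s cup_a 0.72 [384.7 295.8] [ 0.5112 -0.3084  0.    ]
s cup_a 0.6 [341.7 335.4] [ 0.3586 -0.3077  0.    ]
w tape_roll 0.75 [350.9 200.3] [ 0.5206 -0.0513  0.    ]
s tape_roll 0.67 [382.5 296.3] [ 0.5069 -0.3058  0.    ]
t clip_handle 0.77 [186.8 222.1] [0.4337 0.218  0.085 ]
```

View pics/w2.png

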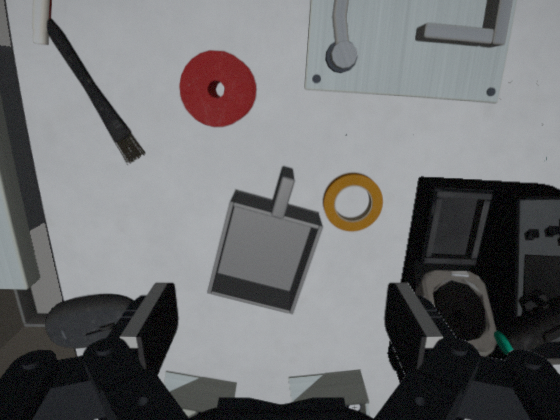

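The wrist view shows the tray with the lower rim edge running (210,292)–(293,312), the upper-left rim corner at (237,190), and the fin from (287,168) to (279,217). The spool is at (218,88) and the tape at (352,201). I'll compute the tray pose from rim corners and fin.

```bash
python3 - <<'E'
from h import *
f=r.grab_frame('wrist')
im=f['pixels'][150:330,190:340]; cv2.imwrite('pics/w2c.png',cv2.cvtColor(cv2.resize(im,None,fx=3.3,fy=3.3,interpolation=cv2.INTER_CUBIC),cv2.COLOR_RGB2BGR))
m=r.outline_of(f,'tray')[0]['pixels'].astype(np.uint8); c=max(cv2.findContours(m,0,1)[0],key=cv2.contourArea); print(cv2.approxPolyDP(c,4,True)[:,0].tolist())
E
```

```text
[[282, 170], [268, 202], [233, 194], [207, 295], [290, 317], [320, 227], [316, 215], [287, 206], [293, 181], [290, 172]]
```

View pics/w2c.png

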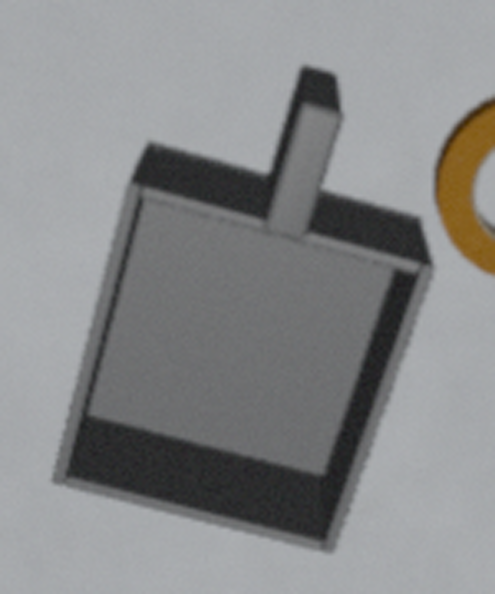

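The crop shows the rim's outer corners at crop (134,184), (432,266), (56,480) and (332,550), and the fin top's outer end at (304,104)–(340,113).

```bash
python3 - <<'E'
from h import *
f=r.grab_frame('wrist')
q=np.array([(134,184),(432,266),(56,480),(332,550)])/3.3+[190,150]
S=np.array([(-45,50),(45,50),(-45,-50),(45,-50)])/1000
W=np.array([onz(f,p,.044)[:2] for p in q])
cs,cw=S.mean(0),W.mean(0);H=(S-cs).T@(W-cw);a=np.arctan2(H[0,1]-H[1,0],H[0,0]+H[1,1]);M=R.from_euler('z',a).as_matrix()[:2,:2]
t=cw-M@cs;print(a,t,((S@M.T+t-W)*1000).round(1))
F=M@[0,.072]+t;print('fin',F,'end seen',((np.mean([onz(f,np.array(p)/3.3+[190,150],.055)[:2] for p in((304,104),(340,113))],0)-t)@M))
Rt=R.from_euler('z',a)*R.from_matrix(np.array([[0,1,0],[1,0,0],[0,0,-1.]]))
print(tool([*F,.10],Rt.as_rotvec()),tool([*F,.030],Rt.as_rotvec())); np.save('tray.npy',[a,*t])
E
```

```text
-0.2834740858941862 [ 0.43113172 -0.09819194] [[-1.2  1.4]
 [ 1.7  0.4]
 [-1.4 -0.5]
 [ 1.  -1.3]]
fin [ 0.4512696  -0.02906549] end seen [-0.00051262  0.08676249]
(array([-0.035,  0.009,  0.485]), array([-0.   , -0.   ,  0.183])) (array([-0.035,  0.009,  0.765]), array([-0.   , -0.   ,  0.183]))
```

Request:
apply_moves([
  [-0.035,0.009,0.2,0,0,0.1],
  [-0.035,0.009,0.42,0,0,0.183],
  [-0.035,0.009,0.6,0,0,0.183],
  [-0.035,0.009,0.775,0,0,0.183],
  [-0.035,0.009,0.775,0,0,0.183],
], claw=0.55)

```text
clock: 9.88
tcp_pos: [0.4491, -0.0294, 0.0255]
orientation: [-2.511, -1.883, 0.009]
contact_force: [1.4, 0.3, -0.1]
grip_width: 0.0471
gripper_force: 0.0
```

Request:
apply_moves([
  [0,0,0,0,0,0],
  [0,0,0,0,0,0],
  [0,0,0,0,0,0],
  [0,0,0,0,0,0],
], claw=0, newtons=80)

```text
clock: 10.38
tcp_pos: [0.4526, -0.0289, 0.0294]
orientation: [2.512, 1.884, 0.005]
contact_force: [-0.2, -1.1, 7.0]
grip_width: 0.0107
gripper_force: 77.9
```

Request:
apply_moves([
  [0,0,-0.1,0,0,0],
  [0,0,-0.3,0,0,0],
  [0,0,-0.4,0,0,0],
  [0,0,-0.4,0,0,0],
])

```text
clock: 10.88
tcp_pos: [0.4531, -0.0285, 0.13]
orientation: [2.512, 1.885, 0.009]
contact_force: [0.9, 0.8, -2.1]
grip_width: 0.0105
gripper_force: 78.4
```

```bash
python3 - <<'E'
from h import *
a,x,y=np.load('stage.npy');M=R.from_euler('z',a).as_matrix()[:2,:2]
Rt=R.from_euler('z',a)*R.from_matrix(np.array([[0,1,0],[1,0,0],[0,0,-1.]]))
P=M@[-.012,.072+.012]+[x,y]; print(P,r.get_obs()['tcp_pos'],r.get_obs()['grip_width'],tool([*P,.13],Rt.as_rotvec()))
f=r.grab_frame('wrist');save(f,'w3');print([ (d['conf'],d['rect']) for d in r.search_frame(f,'tray')[:1]])
E
```

```text
[0.57491725 0.25359386] [ 0.45310534 -0.02845981  0.13000232] 0.010484002799726914 (array([1.219, 0.152, 0.005]), array([ 0.003, -0.002, -0.151]))
[(0.72, [185.6, 234.4, 192.4, 185.5])]
```

View pics/w3.png

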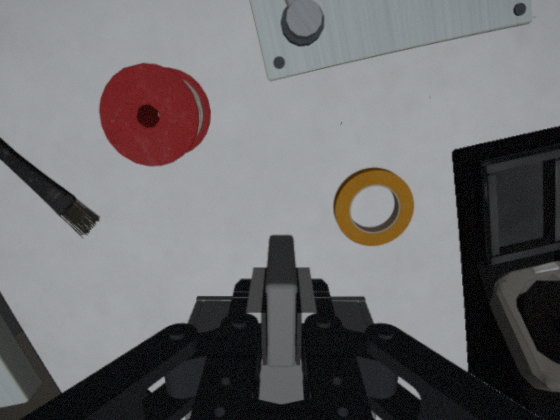

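The picture shows the fin held squarely between the pads at (282,320), with the tape at (374,205) and the spool at (150,115) undisturbed.

Request:
apply_moves([
  [0.2,0.025,0,0,0,-0.04],
  [0.42,0.05,0,0,0,-0.08],
  [0.65,0.08,0,0,0,-0.12],
  [0.85,0.11,0,0,0,-0.15],
  [0.95,0.12,0,0,0,-0.15],
])

```text
clock: 11.6
tcp_pos: [0.5466, 0.1939, 0.1258]
orientation: [-2.269, -2.171, 0.002]
contact_force: [-0.7, -0.6, -1.1]
grip_width: 0.0103
gripper_force: 78.3
```

```bash
python3 - <<'E'
from h import *
a,x,y=np.load('stage.npy');M=R.from_euler('z',a).as_matrix()[:2,:2]
Rt=R.from_euler('z',a)*R.from_matrix(np.array([[0,1,0],[1,0,0],[0,0,-1.]]))
P=M@[-.012,.072+.012]+[x,y]; print(r.get_obs()['tcp_pos'],tool([*P,.13],Rt.as_rotvec()),tool([*P,.05],Rt.as_rotvec()))
E
```

```text
[0.54657535 0.19386582 0.12582547] (array([ 0.244,  0.103, -0.017]), array([-0.001,  0.   ,  0.001])) (array([0.244, 0.103, 0.303]), array([-0.001,  0.   ,  0.001]))
```

Request:
apply_moves([
  [0.15,0.06,0,0,0,0],
  [0.244,0.103,0,0,0,0],
  [0.244,0.103,0.15,0,0,0],
  [0.244,0.103,0.29,0,0,0],
  [0.244,0.103,0.29,0,0,0],
])

```text
clock: 12.22
tcp_pos: [0.5722, 0.249, 0.0511]
orientation: [-2.273, -2.166, 0.012]
contact_force: [-0.4, 0.2, -1.4]
grip_width: 0.0104
gripper_force: 78.2
```

```bash
python3 - <<'E'
from h import *
a,x,y=np.load('stage.npy');M=R.from_euler('z',a).as_matrix()[:2,:2]
o=r.get_obs();print(o['tcp_pos'],(o['tcp_pos'][:2]-[x,y])@M,o['contact_force'])
f=r.grab_frame('scene');cv2.imwrite('pics/s3.png',cv2.cvtColor(cv2.resize(f['pixels'][130:280,130:310],None,fx=4,fy=4,interpolation=cv2.INTER_CUBIC),cv2.COLOR_RGB2BGR))
Rt=R.from_euler('z',a)*R.from_matrix(np.array([[0,1,0],[1,0,0],[0,0,-1.]]))
P=M@[-.012,.072+.012]+[x,y]; print(tool([*P,.0395],Rt.as_rotvec()))
E
```

```text
[0.57220273 0.2489683  0.05105395] [-0.01450099  0.07925559] [-0.39713148  0.21004486 -1.41281272]
(array([0.017, 0.003, 0.055]), array([-0.002,  0.001, -0.002]))
```

View pics/s3.png

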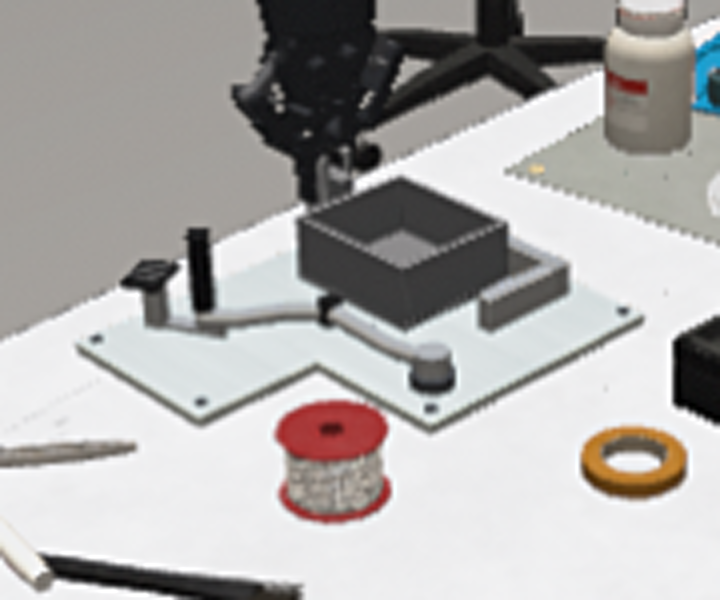

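The scene crop shows the arm latched beside the pad (150,290), with the tray level, just above the plate and short of both edges. I'll lower it, then slide it to the edges.

Request:
apply_moves([
  [0,0,0.025,0,0,0],
  [0,0,0.05,0,0,0],
  [0,0,0.05,0,0,0],
], newtons=40)

```text
clock: 12.65
tcp_pos: [0.5752, 0.2504, 0.0426]
orientation: [-2.274, -2.167, -0.0]
contact_force: [-0.2, 0.7, -1.1]
grip_width: 0.0106
gripper_force: 78.3
```

Request:
apply_moves([
  [0,0.03,0,0,0,0],
  [0,0.06,0,0,0,0],
  [0,0.06,0,0,0,0],
])

```text
clock: 13.02
tcp_pos: [0.5909, 0.2494, 0.0426]
orientation: [2.275, 2.167, 0.0]
contact_force: [0.4, -0.4, -2.1]
grip_width: 0.0105
gripper_force: 78.3
```

Request:
apply_moves([
  [0,0,0.01,0,0,0],
  [0,0,0.02,0,0,0],
  [0,0,0.02,0,0,0],
], claw=0, newtons=40)

```text
clock: 13.4
tcp_pos: [0.5907, 0.2497, 0.0393]
orientation: [-2.274, -2.167, -0.002]
contact_force: [-4.7, -0.5, 14.3]
grip_width: 0.0105
gripper_force: 80.7
```

Request:
apply_moves([
  [0,0.008,0,0,0,0],
  [0,0.016,0,0,0,0],
  [0,0.016,0,0,0,0],
])

```text
clock: 13.78
tcp_pos: [0.5916, 0.2501, 0.0392]
orientation: [-2.271, -2.163, 0.005]
contact_force: [-14.8, -0.1, 23.0]
grip_width: 0.0107
gripper_force: 82.3
```

Request:
apply_moves([
  [0,-0.01,-0.005,0,0,0],
  [-0.02,-0.01,-0.005,0,0,0],
  [-0.034,-0.01,-0.005,0,0,0],
  [-0.034,-0.01,-0.005,0,0,0],
])

```text
clock: 14.28
tcp_pos: [0.5908, 0.2439, 0.0395]
orientation: [-2.27, -2.167, -0.003]
contact_force: [-5.4, 5.2, 7.8]
grip_width: 0.0105
gripper_force: 79.8
```

Request:
apply_moves([
  [-0.006,0,0,0,0,0],
  [-0.012,0,0,0,0,0],
  [-0.012,0,0,0,0,0],
])

```text
clock: 14.65
tcp_pos: [0.5907, 0.2415, 0.0395]
orientation: [-2.27, -2.167, -0.004]
contact_force: [-4.8, 6.5, 7.9]
grip_width: 0.0107
gripper_force: 79.7
```

Request:
apply_moves([
  [-0.008,0,0,0,0,0],
  [-0.016,0,0,0,0,0],
  [-0.016,0,0,0,0,0],
])

```text
clock: 15.02
tcp_pos: [0.5905, 0.2375, 0.0395]
orientation: [-2.27, -2.167, -0.004]
contact_force: [-5.1, 7.1, 7.6]
grip_width: 0.0104
gripper_force: 79.8
```

Request:
apply_moves([
  [-0.008,0,0,0,0,0],
  [-0.008,0,0,0,0,0],
])

```text
clock: 15.28
tcp_pos: [0.5904, 0.2357, 0.0396]
orientation: [-2.27, -2.167, -0.004]
contact_force: [-4.9, 7.1, 7.5]
grip_width: 0.0107
gripper_force: 79.8
```

Request:
apply_moves([
  [-0.008,0,0,0,0,0],
  [-0.016,0,0,0,0,0],
  [-0.016,0,0,0,0,0],
])

```text
clock: 15.65
tcp_pos: [0.5904, 0.2356, 0.0397]
orientation: [-2.265, -2.168, -0.01]
contact_force: [-3.4, 14.7, 4.0]
grip_width: 0.0105
gripper_force: 79.4
```

```bash
python3 - <<'E'
from h import *
s=r.grab_frame('scene')
cv2.imwrite('pics/s4.png',cv2.cvtColor(cv2.resize(s['pixels'][150:250,150:300],None,fx=5,fy=5,interpolation=cv2.INTER_CUBIC),cv2.COLOR_RGB2BGR))
E
```

```text
(no output)
```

View pics/s4.png

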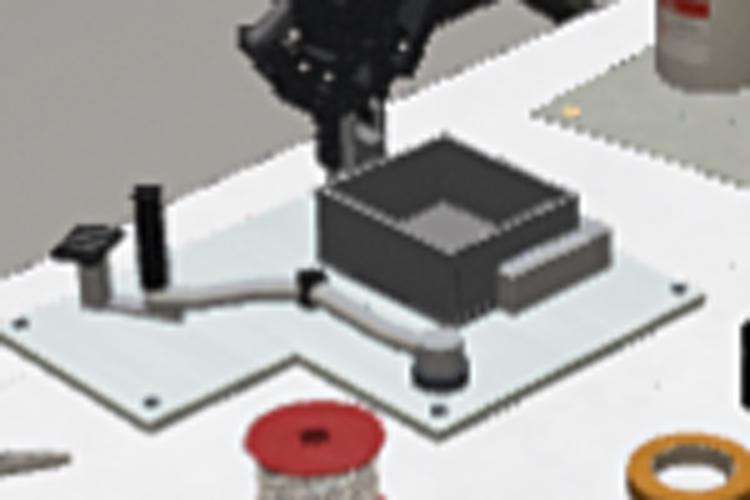

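The tray sits flat with its right side against the right edge. The y position stopped with force rising to 15 N, and x stopped earlier against the far edge. I'll relieve the load, release and lift off.

Request:
apply_moves([
  [0.014,0,0,0,0,0],
  [0.014,0,0,0,0,0],
])

```text
clock: 15.95
tcp_pos: [0.5904, 0.2356, 0.0395]
orientation: [-2.269, -2.168, -0.005]
contact_force: [-4.5, 8.0, 7.6]
grip_width: 0.0104
gripper_force: 79.8
```

Request:
apply_moves([
  [0,0,0,0,0,0],
  [0,0,0,0,0,0],
  [0,0,-0.15,0,0,0],
  [0,0,-0.4,0,0,0],
  [0,0,-0.4,0,0,0],
], claw=0.5)

```text
clock: 16.58
tcp_pos: [0.5948, 0.2313, 0.1438]
orientation: [2.273, 2.163, 0.014]
contact_force: [0.2, -0.5, -0.4]
grip_width: 0.0423
gripper_force: 0.0
```

```bash
python3 - <<'E'
from h import *
o=r.get_obs();print(o['tcp_pos'])
np.save('stage.npy',[-.0456,.587,.1645])
w=r.grab_frame('wrist')
for d in r.landmark_of(w,'catch_pad')[:2]: print(d['conf'],d['point'],onz(w,d['point'],.05))
Rt=R.from_euler('z',-.0456)*R.from_matrix(np.array([[0,1,0],[1,0,0],[0,0,-1.]]))
print(tool([.4335,.262,.1],Rt.as_rotvec()))
E
```

```text
[0.59481657 0.23130549 0.14376334]
0.88 [45.8, 187.6] [0.43718377 0.26061982 0.05      ]
(array([ 0.093, -0.637,  0.156]), array([ 0.001, -0.   , -0.002]))
```

Request:
apply_moves([
  [0.03,-0.2,0,0,0,0],
  [0.06,-0.43,0,0,0,0],
  [0.089,-0.63,0,0,0,0],
  [0.089,-0.63,0.1,0,0,0],
  [0.089,-0.63,0.3,0,0,0],
], claw=0)

```text
clock: 17.3
tcp_pos: [0.4346, 0.2624, 0.0633]
orientation: [-2.272, -2.169, -0.004]
contact_force: [-0.8, 1.3, 0.2]
grip_width: -0.0003
gripper_force: 0.0
```

```bash
python3 - <<'E'
from h import *
w=r.grab_frame('wrist');save(w,'w5');o=r.get_obs();print(o['tcp_pos'],o['grip_width'])
for n,z in(('catch_pad',.05),('clip_handle',.085)):
  for d in r.landmark_of(w,n)[:1]: print(n,d['conf'],d['point'],onz(w,d['point'],z))
print(tool([.435,.261,.037]))
E
```

```text
[0.43069345 0.25929139 0.0569078 ] -0.0001762625010904597
catch_pad 0.78 [285.1, 274.1] [0.43667035 0.26084581 0.05      ]
(array([0.008, 0.01 , 0.097]), array([0., 0., 0.]))
```

View pics/w5.png

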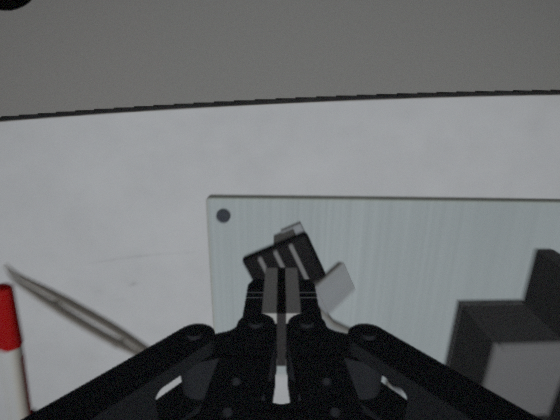

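The fingertips at (282,280) are over the ribbed pad at (285,265). Pressing now.

Request:
apply_moves([
  [0.005,0.008,0.03,0,0,0],
  [0.005,0.008,0.055,0,0,0],
  [0.005,0.008,0.078,0,0,0],
  [0.005,0.008,0.08,0,0,0],
  [0.005,0.008,0.08,0,0,0],
])

```text
clock: 18.08
tcp_pos: [0.4367, 0.2623, 0.0439]
orientation: [-2.274, -2.167, 0.0]
contact_force: [-1.3, -0.4, 3.8]
grip_width: -0.0002
gripper_force: 2.1
```

Request:
apply_moves([
  [0,0,0.015,0,0,0],
  [0,0,0.028,0,0,0],
  [0,0,0.03,0,0,0],
  [0,0,0.03,0,0,0],
])

```text
clock: 18.58
tcp_pos: [0.4368, 0.2625, 0.0369]
orientation: [-2.274, -2.166, -0.0]
contact_force: [-2.9, -0.7, 14.2]
grip_width: -0.0001
gripper_force: 6.5
```

```bash
python3 - <<'E'
from h import *
s=r.grab_frame('scene');t=r.grab_frame('top');a,x,y=np.load('stage.npy');M=R.from_euler('z',a).as_matrix()[:2,:2]
for g in(s,t):
  for d in r.landmark_of(g,'clip_handle')[:2]:
    h=(onz(g,d['point'],.085)[:2]-[x,y])@M+.08; print(d['conf'],d['point'],np.arctan2(h[1],h[0])-np.arctan2(150,5),np.hypot(*h))
cv2.imwrite('pics/s5.png',cv2.cvtColor(cv2.resize(s['pixels'][150:250,150:300],None,fx=5,fy=5,interpolation=cv2.INTER_CUBIC),cv2.COLOR_RGB2BGR))
E
```

```text
0.85 [189.9, 180.3] 0.16795231682896516 0.14838901010715835
0.67 [183.0, 198.9] 0.1380765466599314 0.14376054954071035
```

View pics/s5.png

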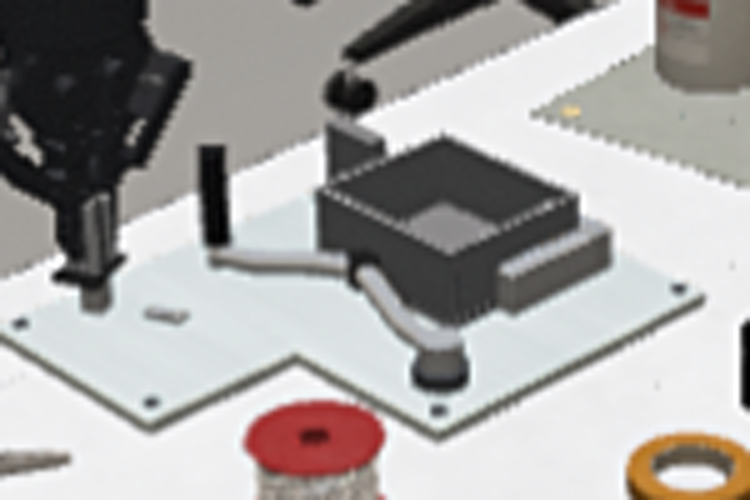

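The arm has sprung onto the tray, with its nose on the front face and the handle angle about 0.15. The tray is clamped. Now I'll go to the cups with tool x towards +x, so the camera is on top when pouring.

Request:
apply_moves([
  [0,0,-0.25,0,0,0],
  [0,0,-0.5,0,0,0],
  [-0.25,0,-0.75,0,0,0.1],
  [-0.5,0,-0.75,0,0,0.2],
  [-0.75,0,-0.75,0,0,0.3],
], claw=1)

```text
clock: 19.4
tcp_pos: [0.4292, 0.094, 0.2236]
orientation: [-2.72, -1.571, -0.005]
contact_force: [1.6, -0.7, 1.0]
grip_width: 0.0852
gripper_force: 0.0
```

```bash
python3 - <<'E'
from h import *
print(r.get_obs()['tcp_pos'],tool([.46,-.27,.24],R.from_matrix(np.diag([1,-1,-1.])).as_rotvec()))
E
```

```text
[0.42921871 0.09401956 0.22363075] (array([-1.199,  0.834, -0.068]), array([-0.   , -0.002,  0.667]))
```

Request:
apply_moves([
  [-0.2,0.14,0,0,0,0.11],
  [-0.4,0.28,-0.05,0,0,0.22],
  [-0.6,0.42,-0.05,0,0,0.33],
  [-0.8,0.56,-0.05,0,0,0.44],
  [-0.95,0.66,-0.05,0,0,0.55],
])

```text
clock: 20.02
tcp_pos: [0.454, -0.1954, 0.2353]
orientation: [3.128, 0.283, 0.002]
contact_force: [1.4, -0.3, -0.5]
grip_width: 0.0853
gripper_force: 0.0
```

```bash
python3 - <<'E'
from h import *
print(r.get_obs()['tcp_pos'],r.get_obs()['joints'],tool([.46,-.27,.24],R.from_matrix(np.diag([1,-1,-1.])).as_rotvec()))
E
```

```text
[ 0.45399535 -0.19542623  0.23525792] [-0.62513553  0.28807683  1.09916827  2.02141983 -0.30418307  1.00656585
 -0.76752082] (array([-0.03 ,  0.298, -0.019]), array([ 0.   , -0.001,  0.115]))
```

Request:
apply_moves([
  [-0.03,0.22,0,0,0,0.11],
  [-0.03,0.22,0,0,0,0.115],
  [-0.03,0.22,0,0,0,0.115],
])

```text
clock: 20.4
tcp_pos: [0.4567, -0.248, 0.2347]
orientation: [-3.141, -0.011, 0.001]
contact_force: [-0.3, -0.5, 0.3]
grip_width: 0.0855
gripper_force: 0.0
```

```bash
python3 - <<'E'
from h import *
o=r.get_obs(); print(o['clock'],o['tcp_pos'],o['joints'].round(2) if hasattr(o['joints'],'round') else o['joints'],R.from_rotvec(o['orientation']).as_matrix().round(3))
f=r.grab_frame('wrist'); save(f,'w6')
t=r.grab_frame('top')
for g in (f,t):
  for n in('cup_a','cap_0','tray'):
    for d in r.landmark_of(g,n)[:6]: print(n,round(d['conf'],2),np.round(d['point']),onz(g,d['point'],.004 if n[1]=='a' else 0).round(4))
E
```

```text
20.4 [ 0.45670181 -0.24802223  0.23469618] [-0.49  0.37  1.11  1.97 -0.38  1.04 -0.77] [[ 1.     0.007 -0.001]
 [ 0.007 -1.     0.   ]
 [-0.001 -0.    -1.   ]]
cup_a 0.96 [336. 260.] [ 0.3563 -0.3116  0.    ]
cup_a 0.72 [334. 113.] [ 0.5175 -0.3009  0.    ]
cup_a 0.5 [329. 116.] [ 0.5145 -0.2955  0.    ]
cap_0 0.75 [343. 114.] [ 0.5169 -0.3094  0.004 ]
cap_0 0.74 [342. 265.] [ 0.3517 -0.3183  0.004 ]
cap_0 0.72 [326. 116.] [ 0.515  -0.2922  0.004 ]
cap_0 0.64 [335. 262.] [ 0.3555 -0.3092  0.004 ]
cap_0 0.6 [354.  94.] [ 0.5366 -0.3193  0.004 ]
cap_0 0.49 [340. 250.] [ 0.37   -0.3145  0.004 ]
tray 0.42 [339. 113.] [ 0.5178 -0.3057  0.    ]
cup_a 0.73 [383. 259.] [ 0.353 -0.309  0.   ]
cap_0 0.49 [218. 177.] [0.5752 0.1572 0.004 ]
cap_0 0.37 [389. 261.] [ 0.3477 -0.3258  0.004 ]
tray 0.97 [218. 173.] [0.5886 0.1577 0.    ]
tray 0.26 [385. 258.] [ 0.3553 -0.3148  0.    ]
```

View pics/w6.png

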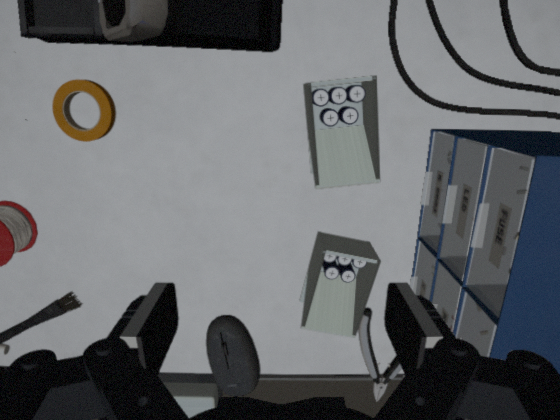

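The wrist view shows the far cup with 5 caps at (340,130) and the near cup with 5 caps at (340,285), both with spouts towards the robot. The blue cabinet starts at column 430. I'll take zoomed crops for the rims.

```bash
python3 - <<'E'
from h import *
f=r.grab_frame('wrist');p=f['pixels']
c=np.hstack([cv2.resize(q,None,fx=4,fy=4,interpolation=cv2.INTER_CUBIC) for q in (p[65:200,295:391],p[220:355,295:391])])
cv2.imwrite('pics/w6c.png',cv2.cvtColor(c,cv2.COLOR_RGB2BGR));print(c.shape)
E
```

```text
(540, 768, 3)
```

View pics/w6c.png

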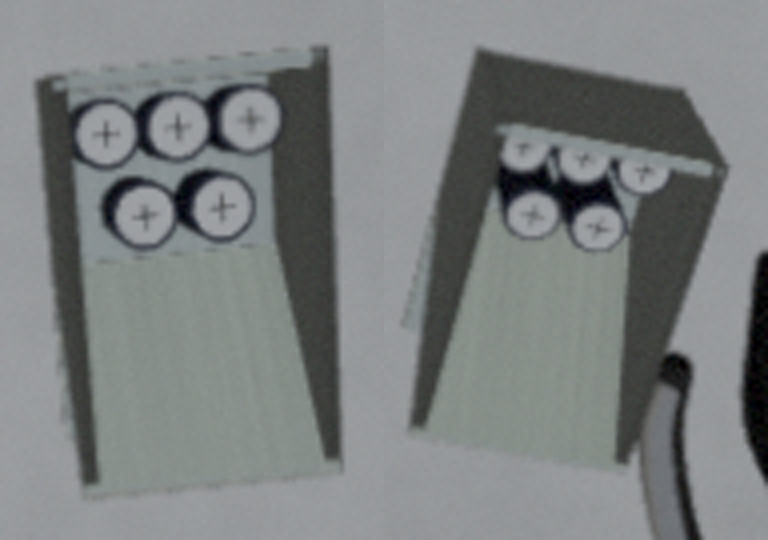

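The crop shows the far-cup rim corners at crop (36,80), (328,47), (83,498) and (342,470). The near-cup rim corners are at crop (494,130), (728,168), (408,430) and (625,470). A plier handle touches near (675,370).

```bash
cat >> h.py <<'E'
CR=np.array([(30,30),(30,-30),(-66,30),(-66,-30)])/1000
def fit2(S,W):
    cs,cw=S.mean(0),W.mean(0);H=(S-cs).T@(W-cw);a=np.arctan2(H[0,1]-H[1,0],H[0,0]+H[1,1])
    M=R.from_euler('z',a).as_matrix()[:2,:2];t=cw-M@cs;return a,t,(S@M.T+t-W)*1000
def down(a): return (R.from_euler('z',a)*R.from_matrix(np.diag([1,-1,-1.]))).as_rotvec()
E
python3 - <<'E'
from h import *
f=r.grab_frame('wrist')
for q,o in (([(36,80),(328,47),(83,498),(342,470)],[295,65]),([(494,130),(728,168),(408,430),(625,470)],[199,220])):
    W=np.array([onz(f,np.array(p)/4+o,.05)[:2] for p in q]);a,t,e=fit2(CR,W);print(a,t,e.round(1).tolist())
    P=R.from_euler('z',a).as_matrix()[:2,:2]@[-.005,0]+t
    print('tool',tool([*P,.1],down(a)))
E
```

```text
0.1270968491630514 [ 0.51987445 -0.30158616] [[1.6, -1.1], [1.6, 1.3], [-1.8, -0.1], [-1.4, -0.0]]
tool (array([0.23 , 0.219, 0.541]), array([-0.   , -0.   , -0.076]))
-0.2043356730880153 [ 0.35697329 -0.31265246] [[3.7, -0.3], [1.6, -0.3], [-3.0, 0.3], [-2.3, 0.3]]
tool (array([-0.422,  0.251,  0.541]), array([-0.   , -0.   ,  0.135]))
```

Request:
apply_moves([
  [0.23,0.22,0.1,0,0,-0.076],
  [0.23,0.22,0.3,0,0,-0.076],
  [0.23,0.22,0.54,0,0,-0.076],
  [0.23,0.22,0.54,0,0,-0.076],
], claw=1)

```text
clock: 21.4
tcp_pos: [0.512, -0.3013, 0.0965]
orientation: [-3.131, -0.197, 0.012]
contact_force: [-0.6, -0.6, 0.8]
grip_width: 0.0854
gripper_force: 0.0
```

```bash
python3 - <<'E'
from h import *
a,t=.127,np.array([.520,-.3016]);P=R.from_euler('z',a).as_matrix()[:2,:2]@[-.005,0]+t
f=r.grab_frame('wrist');t2=r.grab_frame('top')
for g in(f,t2):print([(round(d['conf'],2),onz(g,d['point'],0).round(3)) for d in r.landmark_of(g,'cup_b')[:2]])
print(r.get_obs()['tcp_pos'],tool([*P,.014],down(a)))
E
```

```text
[(0.94, array([ 0.521, -0.3  ,  0.   ])), (0.73, array([ 0.356, -0.313,  0.   ]))]
[(0.97, array([ 0.356, -0.312,  0.   ])), (0.43, array([ 0.513, -0.302,  0.   ]))]
[ 0.51616036 -0.3040171   0.1030013 ] (array([-0.005, -0.008,  0.356]), array([ 0.001, -0.002, -0.001]))
```

Request:
apply_moves([
  [-0.005,-0.008,0.15,0,0,0],
  [-0.005,-0.008,0.3,0,0,0],
  [-0.005,-0.008,0.355,0,0,0],
  [-0.005,-0.008,0.355,0,0,0],
])

```text
clock: 22.1
tcp_pos: [0.514, -0.3015, 0.0125]
orientation: [3.135, 0.198, 0.002]
contact_force: [-0.1, -0.6, 1.2]
grip_width: 0.0858
gripper_force: 0.0
```

Request:
apply_moves([
  [0,0,0,0,0,0],
  [0,0,0,0,0,0],
  [0,0,0,0,0,0],
  [0,0,0,0,0,0],
], claw=0, newtons=80)

```text
clock: 22.6
tcp_pos: [0.5145, -0.3021, 0.0134]
orientation: [3.134, 0.198, 0.005]
contact_force: [-0.9, 0.6, 7.4]
grip_width: 0.0593
gripper_force: 86.7
```

Request:
apply_moves([
  [0,0,-0.1,0,0,0],
  [0,0,-0.3,0,0,0],
  [0,0,-0.5,0,0,0],
  [0,0,-0.5,0,0,0],
])

```text
clock: 23.1
tcp_pos: [0.5153, -0.303, 0.1407]
orientation: [3.132, 0.197, 0.011]
contact_force: [0.2, 0.4, -2.5]
grip_width: 0.0593
gripper_force: 87.2
```

```bash
python3 - <<'E'
from h import *
o=r.get_obs();print(o['clock'],o['tcp_pos'],np.round(o['joints'],2),o['grip_width'])
a,x,y=np.load('stage.npy');P=R.from_euler('z',a).as_matrix()[:2,:2]@[0,0]+[x,y]
print(tool([.55,.13,.22],down(a)))
E
```

```text
23.1 [ 0.5152965  -0.3029822   0.14069532] [-0.2   0.6   0.88  1.88 -0.58  0.93 -0.5 ] 0.05925502513866533
(array([ 0.357, -1.7  , -0.321]), array([ 0.002, -0.004,  0.109]))
```

```bash
cat > kin.py <<'E'
import numpy as np, itertools
from scipy.spatial.transform import Rotation as R
from scipy.optimize import least_squares
def fk(q,p,s):
    h,L1,L2,Lt,e1,e2,by,ty,bx=p; A=R.from_euler('z',by);P=np.array([bx,0,h])
    A=A*R.from_euler('z',s[0]*q[0])*R.from_euler('y',q[1]);P=P+A.apply([e1,0,L1]);A=A*R.from_euler('z',s[1]*q[2])*R.from_euler('y',q[3])
    P=P+A.apply([e2,0,L2]);A=A*R.from_euler('z',s[2]*q[4])*R.from_euler('y',q[5]);P=P+A.apply([0,0,Lt]);return P,A*R.from_euler('z',s[3]*q[6]+ty)
E
python3 - <<'E'
from h import *
from kin import *
o=r.get_obs();j=[-1.393,.477,.022,1.555,-.011,1.109,-.083]
D=[(j,[.19013,.64707,.23032],[-.44735,-3.10943,.00283]),([-.62513553,.28807683,1.09916827,2.02141983,-.30418307,1.00656585,-.76752082],[.45399535,-.19542623,.23525792],[3.128,.283,.002]),(o['joints'],o['tcp_pos'],o['orientation'])]
best=[]
for s in itertools.product((1,-1),repeat=4):
  for b0 in(0,2.6,-.1):
   for t0 in(0,1.57,3.14,-1.57):
    def res(p):
        v=[]
        for q,x,rv in D:
            P,A=fk(q,p,s);v+=list((P-x)*5)+list((A.inv()*R.from_rotvec(rv)).as_matrix().ravel()-np.eye(3).ravel())
        return v+list(.002*np.array([p[4],p[5],p[8]]))
    z=least_squares(res,[.3,.45,.45,.25,0,0,b0,t0,0]);best.append((z.cost,s,z.x))
best.sort(key=lambda b:b[0])
for b in best[:4]:print(b[0],b[1],b[2].round(3))
np.save('kin.npy',np.r_[best[0][2],best[0][1]])
E
```

```text
0.000758420760355615 (-1, -1, -1, -1) [ 2.399  0.549  0.526  2.356 -0.024  0.083 -0.036  1.535  0.038]
0.0007584207603558555 (-1, -1, -1, -1) [ 2.399  0.549  0.526  2.356 -0.024  0.083 -0.036  1.535  0.038]
0.0007584207603560794 (-1, -1, -1, -1) [ 2.399  0.549  0.526  2.356 -0.024  0.083 -0.036  1.535  0.038]
0.0007584207603577623 (-1, -1, -1, -1) [ 2.399  0.549  0.526  2.356 -0.024  0.083 -0.036  1.535  0.038]
```

Request:
apply_moves([
  [0.01,-0.2,-0.1,0,-0.08,0],
  [0.03,-0.4,-0.2,0,-0.16,0],
  [0.04,-0.6,-0.24,0,-0.2,0],
  [0.06,-0.8,-0.24,0,-0.2,0],
  [0.07,-0.95,-0.24,0,-0.2,0],
])

```text
clock: 23.72
tcp_pos: [0.5005, -0.0604, 0.1953]
orientation: [3.077, 0.198, -0.489]
contact_force: [0.5, -0.4, -3.1]
grip_width: 0.0593
gripper_force: 87.8
```

Request:
apply_moves([
  [0,0,0,0,0,0],
])

```text
clock: 23.85
tcp_pos: [0.5007, -0.0592, 0.195]
orientation: [3.078, 0.205, -0.49]
contact_force: [0.4, -0.3, -1.5]
grip_width: 0.0589
gripper_force: 87.9
```

```bash
python3 - <<'E'
from h import *
from kin import *
o=r.get_obs();K=np.load('kin.npy');p0,s=K[:9],K[9:];print(o['tcp_pos'],np.round(o['joints'],3),o['grip_width'])
D=[([-1.393,.477,.022,1.555,-.011,1.109,-.083],[.19013,.64707,.23032],[-.44735,-3.10943,.00283]),([-.2,.6,.88,1.88,-.58,.93,-.5],[.5153,-.303,.1407],[3.132,.197,.011]),(o['joints'],o['tcp_pos'],o['orientation'])]
W=[1,.2,1]
def res(p):
    v=[]
    for w,(q,x,rv) in zip(W,D):
        P,A=fk(q,p,s);v+=list((P-x)*5*w)+list(w*(A.inv()*R.from_rotvec(rv)).as_matrix().ravel()-w*np.eye(3).ravel())
    return v+list(.05*np.array([p[4],p[5]]))+[.5*p[8]]
p0[0]=.33;p0[3]=.29
z=least_squares(res,p0);print(z.cost,z.x.round(3));np.save('kin.npy',np.r_[z.x,s])
for q,x,rv in D:
    P,A=fk(q,z.x,s);print((P-x).round(4),((A.inv()*R.from_rotvec(rv)).magnitude()).round(4))
# pour feasibility
lo=[-2.96,-.34,-1.41,.24,-1.37,.17,-2.96];hi=[2.96,2.1,1.46,2.44,4.51,1.92,2.96]
seat=np.array([.587,.1645]);rng=np.random.default_rng(0)
for az in np.arange(-180,180,30):
    out=[]
    for th in (60,75,90,100):
        T=R.from_euler('z',np.radians(az))*R.from_euler('y',-np.radians(th))*R.from_matrix(np.diag([1,-1,-1.]))
        lip=R.from_euler('z',np.radians(az)).apply(R.from_euler('y',-np.radians(th)).apply([-.0575,0,.0366]))
        X=np.r_[seat,.08]-lip
        def g(q):
            P,A=fk(q,z.x,s);return np.r_[(P-X)*5,(A.inv()*T).as_rotvec()]
        b=1e9
        for k in range(6):
            st=np.clip(o['joints'],np.add(lo,.02),np.subtract(hi,.02)) if k==0 else rng.uniform(lo,hi)
            y=least_squares(g,st,bounds=(lo,hi));
            if y.cost<b:b,bq=y.cost,y.x
            if b<1e-4:break
        out.append((th,k,round(b,5),bq.round(2).tolist() if th==90 else ''))
    print(az,out)
E
```

```text
[ 0.50067102 -0.05917985  0.19503461] [-0.721  0.609  1.     1.83  -0.4    1.297 -0.999] 0.058943711387659616
0.0004925153116432586 [ 0.111  0.831  0.525  0.359 -0.154  0.107 -0.05   1.522  0.028]Traceback (most recent call last):
  File "<stdin>", line 14, in <module>
AttributeError: 'float' object has no attribute 'round'
```

```bash
cat > kin.py <<'E'
import numpy as np
from scipy.spatial.transform import Rotation as R
from scipy.optimize import least_squares
def fk(q,p):
    h,L1,L2,Lt,e1,e2,by,ty,d1,d2,d3,e3=p; E=R.from_euler
    A=E('z',by-q[0])*E('y',q[1]);P=np.array([0,0,h])+A.apply([e1,d1,L1]);A=A*E('z',-q[2])*E('y',q[3])
    P=P+A.apply([e2,d2,L2]);A=A*E('z',-q[4])*E('y',q[5]);P=P+A.apply([e3,d3,Lt]);return P,A*E('z',-q[6]+ty)
E
python3 - <<'E'
from h import *
from kin import *
o=r.get_obs()
D=[([-1.393,.477,.022,1.555,-.011,1.109,-.083],[.19013,.64707,.23032],[-.44735,-3.10943,.00283]),([-.62513553,.28807683,1.09916827,2.02141983,-.30418307,1.00656585,-.76752082],[.45399535,-.19542623,.23525792],[3.128,.283,.002]),([-.2,.6,.88,1.88,-.58,.93,-.5],[.5153,-.303,.1407],[3.132,.197,.011]),([-.49,.37,1.11,1.97,-.38,1.04,-.77],[.4567,-.248,.2347],[-3.141,-.011,.001]),(o['joints'],o['tcp_pos'],o['orientation'])]
W=[1,1,.3,.3,1]
def res(p):
    v=[]
    for w,(q,x,rv) in zip(W,D):
        P,A=fk(q,p);v+=list((P-x)*5*w)+list(w*(A.inv()*R.from_rotvec(rv)).as_rotvec())
    return v+list(.05*np.array(p)[[4,5,8,9,10,11]])+[.02*(p[1]-p[2]),.02*(p[0]-.33)]
z=least_squares(res,[.33,.45,.45,.29,0,0,0,1.57,0,0,0,0]);print(z.cost,z.x.round(3));np.save('kin.npy',z.x)
for q,x,rv in D:
    P,A=fk(q,z.x);print((P-x).round(4),(A.inv()*R.from_rotvec(rv)).as_rotvec().round(4))
lo=np.array([-2.96,-.34,-1.41,.24,-1.37,.17,-2.96])+.05;hi=np.array([2.96,2.1,1.46,2.44,4.51,1.92,2.96])-.05
seat=np.array([.587,.1645]);rng=np.random.default_rng(0)
for az in np.arange(-180,180,30):
    out=[]
    for th in (60,90,100):
        T=R.from_euler('z',np.radians(az))*R.from_euler('y',-np.radians(th))*R.from_matrix(np.diag([1,-1,-1.]))
        lip=R.from_euler('z',np.radians(az)).apply(R.from_euler('y',-np.radians(th)).apply([-.0575,0,.0366]))
        X=np.r_[seat,.08]-lip
        def g(q):
            P,A=fk(q,z.x);return np.r_[(P-X)*5,(A.inv()*T).as_rotvec()]
        b=1e9
        for k in range(6):
            y=least_squares(g,np.clip(o['joints'],lo+.01,hi-.01) if k==0 else rng.uniform(lo,hi),bounds=(lo,hi))
            if y.cost<b:b,bq=y.cost,y.x
            if b<1e-4:break
        out.append((th,k,round(b,4),bq.round(2).tolist() if th==90 else ''))
    print(az,out)
E
```

```text
3.497398124677904e-05 [ 2.910e-01  5.610e-01  4.750e-01  3.370e-01 -5.000e-03  1.500e-02
  2.000e-03  1.572e+00 -3.700e-02 -3.000e-02  4.000e-03  1.000e-03]
[ 0. -0.  0.] [0.0025 0.0001 0.0006]
[0.0002 0.0002 0.    ] [-0.0002  0.0002  0.0001]
[0.0012 0.0003 0.0001] [-0.0027 -0.0016 -0.0092]
[-0.0033 -0.0021 -0.0006] [0.0007 0.0067 0.0008]
[ 0. -0. -0.] [0.0005 0.     0.    ]
-180 [(60, 5, np.float64(0.0003), ''), (90, 5, np.float64(0.1264), [0.25, 1.21, -0.79, 1.24, -0.11, 1.87, 0.77]), (100, 5, np.float64(0.1842), '')]
-150 [(60, 5, np.float64(0.0005), ''), (90, 5, np.float64(0.1341), [-0.99, 1.27, 0.9, 1.34, -0.1, 1.87, 2.35]), (100, 5, np.float64(0.1961), '')]
-120 [(60, 1, np.float64(0.0), ''), (90, 5, np.float64(0.0044), [-1.16, 1.62, 1.25, 1.28, -0.09, 1.87, 2.8]), (100, 5, np.float64(0.0123), '')]
-90 [(60, 2, np.float64(0.0), ''), (90, 1, np.float64(0.0), [-0.88, 1.13, 0.19, 1.46, 0.8, 1.85, 2.09]), (100, 1, np.float64(0.0), '')]
-60 [(60, 0, np.float64(0.0), ''), (90, 1, np.float64(0.0), [-0.72, 1.02, -0.22, 1.79, 1.33, 1.84, 1.85]), (100, 2, np.float64(0.0), '')]
-30 [(60, 
[... 253 characters left out ...]
(0.0), '')]
30 [(60, 1, np.float64(0.0), ''), (90, 1, np.float64(0.0), [0.2, 1.07, -0.48, 2.39, 3.58, 1.63, 2.06]), (100, 3, np.float64(0.0), '')]
60 [(60, 1, np.float64(0.0001), ''), (90, 5, np.float64(0.0), [-0.19, 1.02, 0.3, 2.2, 4.15, 1.82, 1.49]), (100, 0, np.float64(0.0), '')]
90 [(60, 0, np.float64(0.0), ''), (90, 0, np.float64(0.0), [0.36, 1.03, -0.32, 1.82, -1.3, 1.37, 1.2]), (100, 0, np.float64(0.0), '')]
120 [(60, 0, np.float64(0.0), ''), (90, 0, np.float64(0.0), [0.05, 1.11, -0.01, 1.48, -1.07, 1.85, 1.09]), (100, 0, np.float64(0.0), '')]
150 [(60, 0, np.float64(0.0), ''), (90, 5, np.float64(0.0028), [0.45, 1.52, -1.18, 1.15, -0.08, 1.87, 0.36]), (100, 5, np.float64(0.0092), '')]
```

```bash
cat >> kin.py <<'E'
LO=np.array([-2.96,-.34,-1.41,.24,-1.37,.17,-2.96]);HI=np.array([2.96,2.1,1.46,2.44,4.51,1.92,2.96])
def track(q,p,X,T,n=25):
    """local IK with limits toward pose; returns q, remaining error"""
    P0,A0=fk(q,p);dr=(A0.inv()*T).as_rotvec()
    for i in range(1,n+1):
        Xi=P0+(X-P0)*i/n;Ti=A0*R.from_rotvec(dr*i/n)
        g=lambda y:np.r_[(fk(y,p)[0]-Xi)*5,(fk(y,p)[1].inv()*Ti).as_rotvec(),.01*(y-q)]
        q=least_squares(g,np.clip(q,LO+1e-3,HI-1e-3),bounds=(LO,HI)).x
    P,A=fk(q,p);return q,np.linalg.norm(P-X)*1000,np.degrees((A.inv()*T).magnitude())
def cupT(az,th): return R.from_euler('z',az)*R.from_euler('y',-th)*R.from_matrix(np.diag([1,-1,-1.]))
def stagep(x,y): return np.array([.587,.1645])+R.from_euler('z',-.0456).as_matrix()[:2,:2]@[x,y]
E
python3 - <<'E'
from h import *
from kin import *
o=r.get_obs();p=np.load('kin.npy')
for az in (87.4,95,102,110,118):
    a=np.radians(az);q=np.array(o['joints']);d=np.array([np.cos(a),np.sin(a)])
    for th,lipoff,z in ((0,80,.2),(35,80,.18),(60,75,.138),(75,64,.138),(90,52,.138),(100,43,.14)):
        # TCP = lip target + offset along x_cup
        L=stagep(0,.012);off=-(-.0575*np.cos(np.radians(th))-.0366*np.sin(np.radians(th)))
        X=np.r_[L+d*off,z];q,e,er=track(q,p,X,cupT(a,np.radians(th)),12)
        print(az,th,round(e,1),round(er,1),q.round(2).tolist())
E
```

```text
87.4 0 0.0 0.0 [-0.9, 0.49, 0.59, 1.72, -0.31, 1.02, -0.25]
87.4 35 0.0 0.0 [-0.42, 0.48, 0.29, 1.89, -0.99, 0.92, 0.46]
87.4 60 0.0 0.0 [-0.06, 0.69, 0.05, 1.94, -1.37, 1.12, 1.0]
87.4 75 0.0 0.0 [0.22, 0.85, -0.21, 1.91, -1.37, 1.2, 1.14]
87.4 90 0.0 0.0 [0.34, 1.02, -0.31, 1.85, -1.37, 1.36, 1.25]
87.4 100 0.0 0.0 [0.38, 1.14, -0.35, 1.81, -1.36, 1.47, 1.3]
95 0 0.0 0.0 [-0.89, 0.47, 0.56, 1.74, -0.29, 1.01, -0.14]
95 35 0.0 0.0 [-0.41, 0.5, 0.28, 1.85, -0.93, 1.0, 0.53]
95 60 0.0 0.0 [-0.1, 0.73, 0.11, 1.87, -1.27, 1.22, 0.99]
95 75 0.0 0.0 [0.03, 0.87, 0.03, 1.84, -1.35, 1.41, 1.14]
95 90 0.0 0.0 [0.14, 1.02, -0.07, 1.78, -1.37, 1.58, 1.22]
95 100 0.0 0.0 [0.2, 1.12, -0.14, 1.73, -1.37, 1.69, 1.26]
102 0 0.0 0.0 [-0.88, 0.46, 0.53, 1.75, -0.27, 1.01, -0.04]
102 35 0.0 0.0 [-0.39, 0.52, 0.27, 1.82, -0.88, 1.07, 0.6]
102 60 0.0 0.0 [-0.11, 0.75, 0.11, 1.81, -1.17, 1.3, 0.99]
102 75 0.0 0.0 [0.02, 0.89, 0.04, 1.76, -1.24, 1.48, 1.1]
102 90 0.0 0.0 [0.11, 1.04, -0.04, 1.69, -1.28, 1.65, 1.17]
102 100 0.0 0.0 [0.16, 1.14, -0.1, 1.65, -1.3, 1.77, 1.2]
110 0 0.0 0.0 [-0.86, 0.44, 0.5, 1.77, -0.24, 1.0, 0.08]
110 35 0.0 0.0 [-0.39, 0.54, 0.26, 1.77, -0.82, 1.15, 0.67]
110 60 0.0 0.0 [-0.12, 0.78, 0.12, 1.73, -1.07, 1.38, 0.99]
110 75 0.0 0.0 [-0.0, 0.92, 0.04, 1.67, -1.14, 1.56, 1.07]
110 90 0.0 0.0 [0.08, 1.07, -0.03, 1.6, -1.19, 1.73, 1.12]
110 100 0.0 0.0 [0.12, 1.16, -0.09, 1.55, -1.21, 1.84, 1.13]
118 0 0.0 0.0 [-0.84, 0.42, 0.47, 1.78, -0.22, 0.99, 0.2]
118 35 0.0 0.0 [-0.38, 0.56, 0.26, 1.73, -0.76, 1.22, 0.74]
118 60 0.0 0.0 [-0.14, 0.81, 0.12, 1.65, -0.98, 1.47, 1.0]
118 75 0.0 0.0 [-0.03, 0.95, 0.05, 1.58, -1.05, 1.65, 1.06]
118 90 0.0 0.0 [0.05, 1.1, -0.02, 1.5, -1.1, 1.82, 1.09]
118 100 0.0 0.0 [0.09, 1.19, -0.08, 1.45, -1.13, 1.92, 1.08]
```

```bash
python3 - <<'E'
from h import *
from kin import *
o=r.get_obs();p=np.load('kin.npy')
for az in (-70,-80,-90,-100):
    a=np.radians(az);q=np.array(o['joints']);d=np.array([np.cos(a),np.sin(a)])
    for th,z in ((-18,.2),(0,.2),(35,.18),(60,.138),(75,.138),(90,.138),(98,.14)):
        L=stagep(0,-.012);off=.0575*np.cos(np.radians(th))+.0366*np.sin(np.radians(th))
        X=np.r_[L+d*off,z];q,e,er=track(q,p,X,cupT(a,np.radians(th)),12)
        print(az,th,round(e,1),round(er,1),q.round(2).tolist())
t=r.grab_frame('top');s=r.grab_frame('scene')
print('station corner bench?',onz(t,(283,178),0),onz(t,(283,178),.06))
cv2.imwrite('pics/s7.png',cv2.cvtColor(s['pixels'],cv2.COLOR_RGB2BGR))
E
```

```text
-70 -18 0.0 0.0 [-0.87, 0.78, 1.19, 1.76, -0.98, 1.43, -2.17]
-70 0 0.0 0.0 [-1.09, 0.84, 1.36, 1.81, -0.87, 1.26, -2.27]
-70 35 0.0 0.0 [-1.38, 1.1, 1.46, 1.89, -0.62, 0.95, -2.59]
-70 60 0.0 0.0 [-1.51, 1.49, 1.46, 1.89, -0.53, 0.89, -2.86]
-70 75 3.0 3.5 [-1.57, 1.67, 1.46, 1.87, -0.44, 0.9, -2.96]
-70 90 9.2 10.2 [-1.64, 1.86, 1.46, 1.88, -0.39, 0.9, -2.96]
-70 98 13.1 13.2 [-1.69, 1.97, 1.46, 1.88, -0.36, 0.91, -2.96]
-80 -18 0.0 0.0 [-0.91, 0.77, 1.25, 1.82, -1.03, 1.4, -2.29]
-80 0 0.0 0.0 [-1.11, 0.86, 1.41, 1.83, -0.9, 1.28, -2.41]
-80 35 0.0 0.0 [-1.35, 1.13, 1.46, 1.84, -0.59, 1.07, -2.76]
-80 60 1.0 1.3 [-1.45, 1.49, 1.46, 1.8, -0.49, 1.06, -2.96]
-80 75 5.5 8.0 [-1.5, 1.64, 1.46, 1.78, -0.4, 1.08, -2.96]
-80 90 8.7 13.6 [-1.56, 1.81, 1.46, 1.75, -0.31, 1.11, -2.96]
-80 98 10.8 16.0 [-1.58, 1.9, 1.46, 1.74, -0.26, 1.14, -2.96]
-90 -18 0.0 0.0 [-0.95, 0.77, 1.3, 1.89, -1.07, 1.36, -2.41]
-90 0 0.0 0.0 [-1.13, 0.89, 1.45, 1.85, -0.92, 1.3, -2.55]
-90 35 0.0 0.0 [-1.32, 1.15, 1.46, 1.79, -0.57, 1.19, -2.91]
-90 60 4.9 6.6 [-1.38, 1.47, 1.46, 1.73, -0.48, 1.21, -2.96]
-90 75 6.8 12.0 [-1.42, 1.62, 1.46, 1.68, -0.37, 1.27, -2.96]
-90 90 7.7 16.0 [-1.46, 1.79, 1.46, 1.62, -0.26, 1.33, -2.96]
-90 98 8.6 17.5 [-1.48, 1.87, 1.46, 1.59, -0.2, 1.37, -2.96]
-100 -18 0.0 0.0 [-1.01, 0.78, 1.37, 1.95, -1.12, 1.33, -2.53]
-100 0 0.0 0.0 [-1.15, 0.88, 1.46, 1.88, -0.92, 1.29, -2.72]
-100 35 4.2 4.2 [-1.26, 1.16, 1.46, 1.74, -0.59, 1.3, -2.96]
-100 60 8.1 11.7 [-1.31, 1.47, 1.46, 1.65, -0.48, 1.37, -2.96]
-100 75 8.0 15.6 [-1.34, 1.62, 1.46, 1.57, -0.35, 1.46, -2.96]
-100 90 7.6 17.7 [-1.36, 1.78, 1.46, 1.49, -0.22, 1.54, -2.96]
-100 98 7.7 18.1 [-1.37, 1.86, 1.46, 1.46, -0.15, 1.58, -2.96]
station corner bench? [ 0.57825862 -0.02811649  0.        ] [ 0.56306546 -0.02922681  0.06      ]
```

View pics/s7.png

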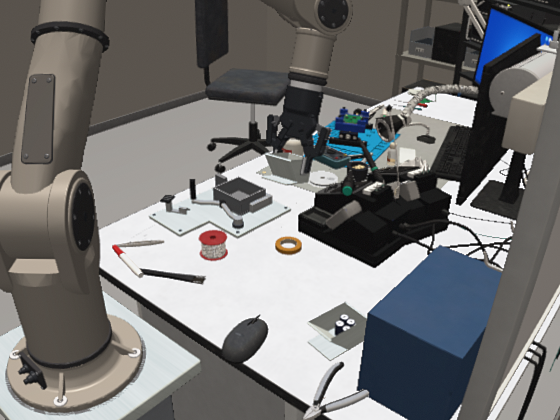

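The scene shows the far cup held upright, the tray clamped, and the near cup untouched. The black solder station sits where a right-hand pour would put the wrist, so I'll plan a pour with the hand on the left, winding the wrist the other way.

```bash
python3 - <<'E'
from h import *
from kin import *
o=r.get_obs();p=np.load('kin.npy');q0=np.array(o['joints'])
for az in (60,120,180): q0,e,er=track(q0,p,np.r_[.5,.05+az/1200,.22],cupT(np.radians(az),-.1),15);print('turn',az,round(e,1),round(er,1),q0.round(2).tolist())
for az in (225,250,265,280,295):
    a=np.radians(az);d=np.array([np.cos(a),np.sin(a)]);q=q0
    for th,z in ((0,.2),(35,.18),(60,.138),(75,.138),(90,.138),(98,.14)):
        L=stagep(0,-.012);off=.0575*np.cos(np.radians(th))+.0366*np.sin(np.radians(th))
        X=np.r_[L-0*d+d*off,z];q,e,er=track(q,p,X,cupT(a,np.radians(th)),12)
        print(az,th,round(e,1),round(er,1),q.round(2).tolist())
E
```

```text
turn 60 0.0 0.0 [-1.03, 0.33, 0.83, 1.95, -0.2, 1.04, -0.64]
turn 120 0.0 0.0 [-0.98, 0.26, 0.6, 1.97, -0.06, 0.94, 0.16]
turn 180 0.0 0.0 [-0.86, 0.23, 0.38, 1.97, -0.05, 0.87, 1.11]
225 0 0.0 0.0 [-0.53, 0.33, 0.27, 1.88, -0.11, 0.95, 2.14]
225 35 0.0 0.0 [-0.65, 0.67, 0.33, 1.56, 0.05, 1.5, 2.01]
225 60 0.0 0.0 [-0.67, 0.98, 0.35, 1.33, 0.12, 1.84, 2.01]
225 75 7.1 4.6 [-0.96, 1.29, 0.94, 1.28, -0.1, 1.92, 2.42]
225 90 20.4 13.1 [-1.09, 1.52, 1.16, 1.29, -0.09, 1.92, 2.68]
225 98 25.4 16.4 [-1.14, 1.69, 1.3, 1.29, -0.08, 1.92, 2.89]
250 0 0.0 0.0 [-0.44, 0.35, 0.2, 1.83, -0.08, 0.96, 2.59]
250 35 0.0 0.0 [-0.71, 0.62, 0.31, 1.64, 0.25, 1.36, 2.27]
250 60 0.0 0.0 [-0.81, 0.92, 0.37, 1.48, 0.36, 1.61, 2.19]
250 75 0.0 0.0 [-0.85, 1.08, 0.4, 1.38, 0.42, 1.8, 2.2]
250 90 0.0 0.0 [-0.95, 1.28, 0.58, 1.29, 0.41, 1.92, 2.32]
250 98 0.0 0.0 [-1.07, 1.46, 0.85, 1.26, 0.31, 1.92, 2.52]
265 0 0.0 0.0 [-0.38, 0.37, 0.15, 1.8, -0.07, 0.97, 2.84]
265 35 0.0 0.0 [-0.74, 0.58, 0.3, 1.7, 0.37, 1.24, 2.41]
265 60 0.0 0.0 [-0.89, 0.87, 0.37, 1.6, 0.51, 1.45, 2.25]
265 75 0.0 0.0 [-0.95, 1.03, 0.41, 1.52, 0.56, 1.61, 2.22]
265 90 0.0 0.0 [-0.99, 1.19, 0.45, 1.44, 0.62, 1.77, 2.22]
265 98 0.0 0.0 [-1.01, 1.27, 0.47, 1.4, 0.65, 1.85, 2.23]
280 0 0.0 0.0 [-0.09, 0.41, -0.23, 1.74, 0.11, 1.0, 2.96]
280 35 0.0 0.0 [-0.51, 0.53, -0.06, 1.75, 0.64, 1.21, 2.41]
280 60 0.0 0.0 [-0.73, 0.78, 0.04, 1.72, 0.84, 1.42, 2.14]
280 75 0.0 0.0 [-0.83, 0.92, 0.1, 1.66, 0.89, 1.58, 2.07]
280 90 0.0 0.0 [-0.9, 1.08, 0.16, 1.6, 0.93, 1.74, 2.03]
280 98 0.0 0.0 [-0.93, 1.16, 0.2, 1.56, 0.94, 1.83, 2.03]
295 0 0.0 0.0 [0.32, 0.55, -0.81, 1.67, 0.44, 1.11, 2.96]
295 35 0.0 0.0 [-0.12, 0.56, -0.6, 1.79, 0.96, 1.26, 2.41]
295 60 0.0 0.0 [-0.42, 0.77, -0.45, 1.83, 1.21, 1.53, 2.05]
295 75 0.0 0.0 [-0.55, 0.89, -0.36, 1.8, 1.27, 1.72, 1.94]
295 90 0.0 0.0 [-0.66, 1.04, -0.26, 1.75, 1.3, 1.9, 1.86]
295 98 0.0 0.0 [-0.77, 1.1, -0.12, 1.72, 1.27, 1.92, 1.84]
```

Request:
apply_moves([
  [0,0,0,0,0.1,0],
  [0,0,0,0,0.2,0],
  [0,0,0,0,0.2,0],
])

```text
clock: 24.32
tcp_pos: [0.4974, -0.0653, 0.1962]
orientation: [-3.133, -0.19, 0.001]
contact_force: [-1.2, 0.3, -2.5]
grip_width: 0.059
gripper_force: 87.9
```

Request:
apply_moves([
  [0,-0.08,-0.04,0,0,-0.11],
  [0,-0.16,-0.08,0,0,-0.22],
  [0,-0.24,-0.1,0,0,-0.33],
  [0,-0.32,-0.1,0,0,-0.44],
  [0,-0.32,-0.1,0,0,-0.55],
])

```text
clock: 24.95
tcp_pos: [0.4911, 0.017, 0.2214]
orientation: [2.759, 1.503, -0.003]
contact_force: [-0.5, 0.1, -2.3]
grip_width: 0.0588
gripper_force: 87.8
```

Request:
apply_moves([
  [0,0,0,0,0,-0.11],
  [0,0,0,0,0,-0.22],
  [0,0,0,0,0,-0.33],
  [0,0,0,0,0,-0.44],
  [0,0,0,0,0,-0.55],
])

```text
clock: 25.58
tcp_pos: [0.4911, 0.0149, 0.2213]
orientation: [-1.88, -2.516, 0.004]
contact_force: [-1.0, 0.8, -3.5]
grip_width: 0.0592
gripper_force: 87.8
```

Request:
apply_moves([
  [0,0,0,0,0,-0.11],
  [0,0,0,0,0,-0.22],
  [0,0,0,0,0,-0.33],
  [0,0,0,0,0,-0.44],
  [0,0,0,0,0,-0.55],
])

```text
clock: 26.2
tcp_pos: [0.4911, 0.0148, 0.2212]
orientation: [-0.654, -3.071, 0.003]
contact_force: [-0.1, 0.8, -3.7]
grip_width: 0.059
gripper_force: 87.8
```

```bash
python3 - <<'E'
from h import *
from kin import *
o=r.get_obs();p=np.load('kin.npy');print(o['clock'],o['tcp_pos'],np.round(o['joints'],2),o['grip_width'])
M=R.from_rotvec(o['orientation']).as_matrix();print('az',np.degrees(np.arctan2(M[1,0],M[0,0])),'zax',M[:,2].round(3))
a=np.radians(262);d=np.array([np.cos(a),np.sin(a)]);L=stagep(0,-.014)
X=np.r_[L+d*.0575,.22];print(X,tool(X,cupT(a,0).as_rotvec()))
E
```

```text
26.2 [0.49109756 0.01482965 0.22119276] [-0.66  0.2   0.57  2.02 -0.13  0.96  1.14] 0.05896500536737282
az 155.9466408022648 zax [-0.002 -0.001 -1.   ]
[0.57835937 0.09357414 0.22      ] (array([-0.19 ,  0.43 ,  0.004]), array([-0.   , -0.002, -1.178]))
```

Request:
apply_moves([
  [-0.05,0.1,0,0,0,-0.11],
  [-0.1,0.2,0,0,0,-0.23],
  [-0.15,0.3,0,0,0,-0.35],
  [-0.19,0.43,0,0,0,-0.47],
  [-0.19,0.43,0,0,0,-0.58],
])

```text
clock: 26.82
tcp_pos: [0.58, 0.0962, 0.2204]
orientation: [0.769, -3.044, 0.0]
contact_force: [-0.9, -0.1, -3.2]
grip_width: 0.0589
gripper_force: 87.8
```

Request:
apply_moves([
  [0,0,0,0,0,-0.11],
  [0,0,0,0,0,-0.22],
  [0,0,0,0,0,-0.33],
  [0,0,0,0,0,-0.44],
  [0,0,0,0,0,-0.58],
])

```text
clock: 27.45
tcp_pos: [0.5787, 0.0931, 0.2206]
orientation: [1.986, -2.431, -0.001]
contact_force: [-0.2, -0.0, -3.3]
grip_width: 0.0594
gripper_force: 87.8
```

```bash
cat > pour.py <<'E'
from h import *
from kin import *
def rep(az=262,ly=-.014,lx=0,steps=((35,.18),(60,.14),(75,.14),(90,.14))):
    o=r.get_obs();print(o['clock'],o['tcp_pos'],np.round(o['joints'],2),o['grip_width'])
    M=R.from_rotvec(o['orientation']).as_matrix();print('az',np.degrees(np.arctan2(M[1,0],M[0,0]))%360,'zax',M[:,2].round(3))
    a=np.radians(az);d=np.array([np.cos(a),np.sin(a)]);L=stagep(lx,ly)
    for th,z in steps:
        t=np.radians(th);X=np.r_[L+d*(.0575*np.cos(t)+.0366*np.sin(t)),z];s,u=tool(X,cupT(a,t).as_rotvec());print(th,s.tolist(),u.tolist())
E
python3 - <<'E'
from pour import *
rep()
E
```

```text
27.45 [0.57868139 0.09307291 0.22059054] [-0.42  0.34  0.19  1.79 -0.07  1.01  2.74] 0.05941566485994267
az 258.5015324061386 zax [-0.003 -0.001 -1.   ]
35 [0.04, -0.001, 0.162] [0.013, 0.388, -0.037]
60 [0.01, 0.0, 0.322] [0.022, 0.665, -0.034]
75 [-0.031, 0.003, 0.322] [0.027, 0.832, -0.032]
90 [-0.086, 0.006, 0.322] [0.032, 0.999, -0.029]
```

Request:
apply_moves([
  [0.01,0,0.04,0,0.1,0],
  [0.02,0,0.08,0,0.2,0],
  [0.03,0,0.12,0.005,0.3,-0.02],
  [0.04,0,0.16,0.013,0.388,-0.037],
  [0.04,0,0.16,0.013,0.388,-0.037],
])

```text
clock: 28.08
tcp_pos: [0.5754, 0.0871, 0.1781]
orientation: [1.723, -1.982, 0.54]
contact_force: [0.2, -0.4, -3.0]
grip_width: 0.0587
gripper_force: 87.9
```

```bash
python3 - <<'E'
from pour import *
rep(steps=((50,.15),(60,.14),(75,.14),(90,.14)))
E
```

```text
28.075 [0.5754087  0.08712357 0.17811906] [-0.73  0.58  0.29  1.7   0.35  1.26  2.38] 0.05867339188760338
az 262.0681212993254 zax [-0.083 -0.568 -0.819]
50 [-0.062, -0.008, 0.094] [0.002, 0.166, 0.001]
60 [-0.1, -0.009, 0.116] [0.002, 0.277, 0.001]
75 [-0.134, -0.009, 0.093] [0.002, 0.444, 0.001]
90 [-0.178, -0.008, 0.061] [0.002, 0.611, 0.002]
```

Request:
apply_moves([
  [-0.03,-0.004,0.047,0,0.083,0],
  [-0.06,-0.008,0.094,0,0.166,0],
  [-0.1,-0.008,0.116,0,0.277,0],
  [-0.1,-0.008,0.116,0,0.277,0],
  [-0.115,-0.008,0.105,0,0.36,0],
])

```text
clock: 28.7
tcp_pos: [0.5816, 0.0893, 0.1475]
orientation: [1.359, -1.589, 0.91]
contact_force: [1.1, -0.3, -2.8]
grip_width: 0.0591
gripper_force: 88.0
```

```bash
python3 - <<'E'
from pour import *
rep(steps=((75,.14),(90,.14),(96,.142)))
s=r.grab_frame('scene');cv2.imwrite('pics/s8.png',cv2.cvtColor(cv2.resize(s['pixels'][110:260,140:320],None,fx=4,fy=4,interpolation=cv2.INTER_CUBIC),cv2.COLOR_RGB2BGR))
E
```

```text
28.7 [0.58161423 0.0892508  0.14746785] [-0.88  0.93  0.38  1.55  0.52  1.56  2.22] 0.05912020475843382
az 260.3110781315231 zax [-0.136 -0.911 -0.389]
75 [-0.045, 0.016, -0.029] [0.005, 0.087, -0.007]
90 [-0.066, 0.017, -0.079] [0.006, 0.254, -0.006]
96 [-0.068, 0.017, -0.105] [0.007, 0.321, -0.006]
```

View pics/s8.png

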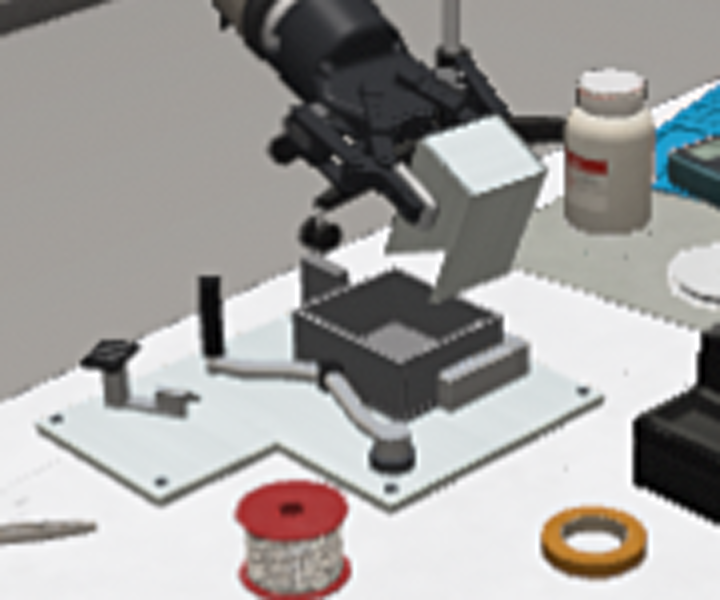

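The cup is tilted about 67° with its spout above the tray and the hand to the left/back; nothing has fallen yet. I'll continue the pour.

Request:
apply_moves([
  [-0.045,0.016,-0.029,0,0.087,-0.005],
  [-0.052,0.016,-0.045,0,0.14,-0.005],
  [-0.06,0.016,-0.062,0.005,0.2,-0.005],
  [-0.066,0.016,-0.079,0.005,0.254,-0.005],
  [-0.066,0.016,-0.079,0.005,0.254,-0.005],
])

```text
clock: 29.38
tcp_pos: [0.5796, 0.1166, 0.1362]
orientation: [1.111, -1.269, 1.103]
contact_force: [-0.4, 0.3, -2.1]
grip_width: 0.0591
gripper_force: 88.2
```

Request:
apply_moves([
  [0,0,-0.025,0,0.06,0],
  [0,0,-0.025,0,0.06,0],
  [0,0,-0.025,0,0.06,0],
  [0,0,-0.025,0,0.06,0],
  [0,0,-0.025,0,0.06,0],
])

```text
clock: 30.0
tcp_pos: [0.5801, 0.1237, 0.1365]
orientation: [1.045, -1.193, 1.146]
contact_force: [-0.6, 0.1, -2.1]
grip_width: 0.0589
gripper_force: 88.2
```

```bash
python3 - <<'E'
from pour import *
rep(steps=((96,.142),))
s=r.grab_frame('scene');t=r.grab_frame('top')
c=np.hstack([cv2.resize(s['pixels'][130:260,160:280],None,fx=3.5,fy=3.5,interpolation=cv2.INTER_CUBIC),cv2.resize(t['pixels'][125:255,165:265],None,fx=3.5,fy=3.5,interpolation=cv2.INTER_CUBIC)])
cv2.imwrite('pics/s9.png',cv2.cvtColor(c,cv2.COLOR_RGB2BGR));print(c.shape)
for g in(s,t):print([(round(d['conf'],2),np.round(d['point']).tolist()) for d in r.landmark_of(g,'cap_0')])
E
```

```text
30.0 [0.58008195 0.12374857 0.13645314] [-0.97  1.24  0.46  1.4   0.63  1.85  2.23] 0.05890871156545473
az 80.18663760199273 zax [-0.134 -0.986  0.096]
96 [0.021, -0.01, 0.014] [-0.003, 0.006, 0.002]
(455, 770, 3)
[(0.62, [336.0, 337.0]), (0.57, [351.0, 334.0]), (0.57, [226.0, 188.0]), (0.53, [348.0, 338.0]), (0.53, [231.0, 194.0]), (0.46, [213.0, 256.0]), (0.42, [229.0, 189.0]), (0.41, [242.0, 193.0]), (0.38, [344.0, 324.0])]
[(0.57, [381.0, 259.0]), (0.57, [204.0, 158.0]), (0.57, [204.0, 170.0]), (0.52, [379.0, 254.0]), (0.51, [388.0, 254.0]), (0.47, [390.0, 262.0]), (0.39, [389.0, 256.0])]
```

View pics/s9.png

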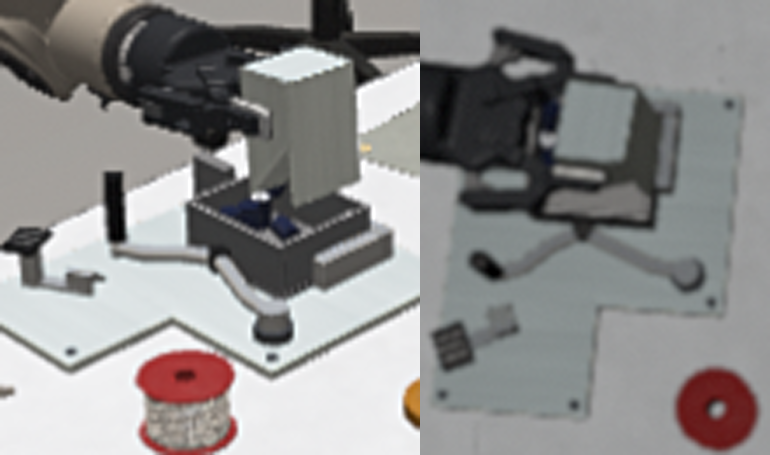

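The left crop shows caps lying in the tray with the cup empty above it (force dropped to cup weight, 2.1 N). The arm is still clamped. I'll lift, level the cup and carry it to clear bench.

Request:
apply_moves([
  [0.1,0,0,0,0,0],
  [0.25,0,0,0,0,0],
  [0.4,0,0,0,-0.05,0],
  [0.45,0,0,0,-0.15,0],
  [0.45,0,0,0,-0.25,0],
])

```text
clock: 30.82
tcp_pos: [0.5822, 0.1353, 0.2506]
orientation: [1.313, -1.501, 0.965]
contact_force: [0.3, -1.0, -2.4]
grip_width: 0.0591
gripper_force: 88.1
```

Request:
apply_moves([
  [0,0,0,0,-0.11,0],
  [0,0,0,0,-0.22,0],
  [0,0,0,0,-0.33,0],
  [0,0,0,0,-0.44,0],
  [0,0,0,0,-0.55,0],
])

```text
clock: 31.45
tcp_pos: [0.5818, 0.1339, 0.2501]
orientation: [1.849, -2.116, 0.379]
contact_force: [0.1, -0.1, -2.8]
grip_width: 0.0589
gripper_force: 87.9
```

```bash
python3 - <<'E'
from pour import *
o=r.get_obs();print(o['tcp_pos'],R.from_rotvec(o['orientation']).as_matrix().round(2).tolist(),np.round(o['joints'],2))
t=r.grab_frame('top');cv2.imwrite('pics/t10.png',cv2.cvtColor(cv2.resize(t['pixels'][125:255,165:265],None,fx=4,fy=4,interpolation=cv2.INTER_CUBIC),cv2.COLOR_RGB2BGR))
for az in(250,220,180):
    X=np.r_[.48,.02,.2];print(az,tool(X,cupT(np.radians(az),0).as_rotvec()))
E
```

```text
[0.58177504 0.1338567  0.25005774] [[-0.12, -0.99, -0.05], [-0.91, 0.13, -0.39], [0.4, 0.0, -0.92]] [-0.76  0.46  0.35  1.63  0.19  1.29  2.51]
250 (array([0.367, 0.346, 0.385]), array([-0.028, -0.254,  0.129]))
220 (array([0.367, 0.346, 0.385]), array([-0.094, -0.243,  0.458]))
180 (array([0.367, 0.346, 0.385]), array([-0.183, -0.209,  0.896]))
```

View pics/t10.png

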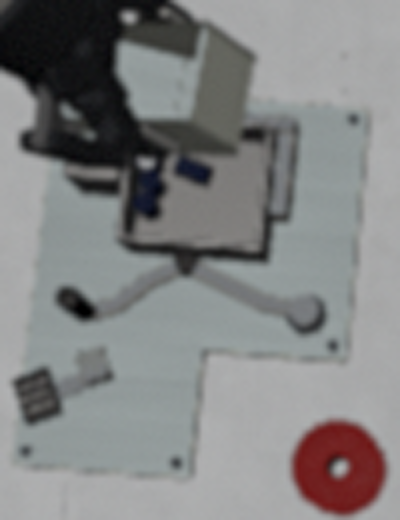

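The top crop shows the caps lying at the fin end of the tray, with the near end empty. I've now used my picture allowance (slightly over it), so I'll continue on numbers and network readings only.

Request:
apply_moves([
  [0.09,0.085,0.1,-0.02,-0.06,0.11],
  [0.18,0.17,0.19,-0.04,-0.12,0.22],
  [0.27,0.26,0.29,-0.07,-0.18,0.33],
  [0.367,0.346,0.385,-0.094,-0.243,0.458],
  [0.367,0.346,0.385,-0.094,-0.243,0.458],
])

```text
clock: 32.12
tcp_pos: [0.4753, 0.0205, 0.1961]
orientation: [1.07, -2.937, 0.011]
contact_force: [0.3, 0.9, -1.9]
grip_width: 0.0588
gripper_force: 87.9
```

```bash
python3 - <<'E'
from pour import *
o=r.get_obs();print(o['tcp_pos'],np.round(o['joints'],2));print(tool([.46,-.16,.1],cupT(np.pi,0).as_rotvec()))
E
```

```text
[0.47530992 0.02054326 0.1960937 ] [-0.58  0.2   0.46  2.07 -0.1   0.9   2.2 ]
(array([ 0.505, -0.513,  0.394]), array([-0.004, -0.01 ,  0.445]))
```

Request:
apply_moves([
  [0.12,-0.12,0.1,0,0,0.11],
  [0.25,-0.25,0.2,0,0,0.22],
  [0.38,-0.38,0.3,0,0,0.33],
  [0.505,-0.513,0.39,0,0,0.445],
  [0.505,-0.513,0.39,0,-0.01,0.445],
])

```text
clock: 32.75
tcp_pos: [0.4644, -0.1588, 0.1003]
orientation: [-0.004, 3.139, -0.012]
contact_force: [0.2, 1.0, -2.7]
grip_width: 0.0592
gripper_force: 87.9
```

```bash
python3 - <<'E'
from pour import *
o=r.get_obs();print(o['tcp_pos'],np.round(o['joints'],2));print(tool([.46,-.16,.0125],cupT(np.pi,0).as_rotvec()))
E
```

```text
[ 0.46435604 -0.1587735   0.10030795] [-0.29  0.41  0.6   2.14 -0.35  0.68  2.12]
(array([ 0.018, -0.002,  0.351]), array([-0.005,  0.002,  0.002]))
```

Request:
apply_moves([
  [0,0,0.15,0,0,0],
  [0,0,0.29,0,0,0],
  [0,0,0.34,0,0,0],
  [0,0,0.355,0,0,0],
  [0,0,0.355,0,0,0],
])

```text
clock: 33.38
tcp_pos: [0.4669, -0.1554, 0.0137]
orientation: [-0.014, 3.134, -0.006]
contact_force: [-1.1, 1.5, 1.6]
grip_width: 0.0592
gripper_force: 88.4
```

Request:
apply_moves([
  [0,0,0,0,0,0],
  [0,0,0,0,0,0],
  [0,0,-0.2,0,0,0],
  [0,0,-0.45,0,0,0],
  [0,0,-0.7,0,0,0],
], claw=1)

```text
clock: 34.0
tcp_pos: [0.4651, -0.1553, 0.1894]
orientation: [-0.011, 3.135, -0.009]
contact_force: [1.1, 1.0, 1.2]
grip_width: 0.0857
gripper_force: 0.0
```

Request:
apply_moves([
  [0,0,-0.1,0,0,0.11],
  [0,0,-0.15,0,0,0.22],
  [0,0,-0.15,0,0,0.33],
  [0,0,-0.15,0,0,0.44],
  [0,0,-0.15,0,0,0.56],
])

```text
clock: 34.62
tcp_pos: [0.465, -0.155, 0.2253]
orientation: [1.331, 2.836, -0.002]
contact_force: [0.3, 0.7, -0.7]
grip_width: 0.0855
gripper_force: 0.0
```

Request:
apply_moves([
  [0,0,0,0,0,0.11],
  [0,0,0,0,0,0.22],
  [0,0,0,0,0,0.33],
  [0,0,0,0,0,0.44],
  [0,0,0,0,0,0.56],
])

```text
clock: 35.25
tcp_pos: [0.465, -0.155, 0.2252]
orientation: [2.411, 2.001, 0.004]
contact_force: [-0.5, 0.2, -0.1]
grip_width: 0.0854
gripper_force: 0.0
```

Request:
apply_moves([
  [0,0,0,0,0,0.11],
  [0,0,0,0,0,0.22],
  [0,0,0,0,0,0.33],
  [0,0,0,0,0,0.44],
  [0,0,0,0,0,0.56],
])

```text
clock: 35.88
tcp_pos: [0.4651, -0.1549, 0.2252]
orientation: [3.035, 0.787, 0.01]
contact_force: [0.6, 0.3, 0.5]
grip_width: 0.0855
gripper_force: 0.0
```

```bash
python3 - <<'E'
from pour import *
o=r.get_obs();print(o['tcp_pos'],np.round(o['joints'],2));print(tool([.43,-.26,.23],down(0)))
f=r.grab_frame('wrist');t=r.grab_frame('top');s=r.grab_frame('scene')
for n,g in(('w',f),('t',t),('s',s)):
  for c,z in(('cup_a',0),('tray',.01),('tray_fin',.065)): print(n,c,[(round(d['conf'],2),np.round(d['point']).tolist(),onz(g,d['point'],z).round(3)[:2].tolist()) for d in r.landmark_of(g,c)[:3]])
E
```

```text
[ 0.46508416 -0.15485835  0.22519253] [-0.85  0.47  1.38  2.05 -0.54  1.05 -0.27]
(array([-0.327,  0.3  , -0.018]), array([ 0.004, -0.004,  0.323]))
w cup_a [(0.68, [278.0, 176.0], [0.464, -0.154]), (0.59, [353.0, 321.0], [0.354, -0.316])]
w tray []
w tray_fin []
t cup_a [(0.93, [384.0, 260.0], [0.351, -0.313]), (0.49, [322.0, 222.0], [0.455, -0.141])]
t tray [(0.94, [218.0, 174.0], [0.584, 0.158])]
t tray_fin [(0.67, [187.0, 166.0], [0.59, 0.231]), (0.34, [218.0, 174.0], [0.571, 0.146]), (0.25, [205.0, 168.0], [0.586, 0.182])]
s cup_a [(0.83, [344.0, 338.0], [0.355, -0.314]), (0.67, [309.0, 280.0], [0.455, -0.161]), (0.65, [233.0, 196.0], [0.616, 0.212])]
s tray [(0.95, [238.0, 204.0], [0.58, 0.16]), (0.43, [288.0, 244.0], [0.52, -0.052])]
s tray_fin [(0.91, [220.0, 176.0], [0.584, 0.229]), (0.35, [240.0, 178.0], [0.61, 0.182])]
```

```bash
python3 - <<'E'
from pour import *
o=r.get_obs();f=dict(r.grab_frame('wrist'));T=R.from_rotvec(o['orientation'])
e=T.inv().apply(np.array(f['eye'])-o['tcp_pos']);A=T.inv()*R.from_matrix(att(f))
T2=R.from_rotvec([-3.141,-.011,.001]);g=dict(f);g['eye']=T2.apply(e)+[.4567,-.248,.2347];g['attitude']=(T2*A).as_rotvec()
a=-.204;M=R.from_euler('z',a).as_matrix()[:2,:2];c=np.array([.357,-.3127])
for q,z in(((494,130),.05),((728,168),.05),((675,355),.01),((645,400),.01),((660,440),.01),((700,380),.01)):
    px=np.array(q)/4+[199,220];print(q,((onz(g,px,z)[:2]-c)@M*1000).round(1))
P=M@[-.005,0]+c;print('go',tool([*P,.1],down(a)))
E
```

```text
(494, 130) [25.8 29.4]
(728, 168) [ 27.8 -30. ]
(675, 355) [-50.1 -48.8]
(645, 400) [-66.9 -44.6]
(660, 440) [-79.6 -53. ]
(700, 380) [-56.9 -58.6]
go (array([-0.703,  0.32 ,  0.5  ]), array([ 0.004, -0.004,  0.457]))
```

Request:
apply_moves([
  [-0.17,0.08,0,0,0,0.11],
  [-0.35,0.16,0,0,0,0.22],
  [-0.53,0.24,0.1,0,0,0.34],
  [-0.7,0.32,0.25,0,0,0.455],
  [-0.7,0.32,0.4,0,0,0.455],
])

```text
clock: 37.15
tcp_pos: [0.3501, -0.3141, 0.1243]
orientation: [3.118, -0.328, 0.013]
contact_force: [1.1, 0.5, -0.5]
grip_width: 0.0856
gripper_force: 0.0
```

```bash
python3 - <<'E'
from pour import *
f=r.grab_frame('wrist');t=r.grab_frame('top')
for g in(f,t):print([(round(d['conf'],2),np.round(d['point']).tolist(),onz(g,d['point'],0).round(4)[:2].tolist()) for d in r.landmark_of(g,'cup_a')[:2]])
m=r.outline_of(f,'cup_a')[0]['pixels'].astype(np.uint8);c=max(cv2.findContours(m,0,1)[0],key=cv2.contourArea);print(cv2.approxPolyDP(c,4,True)[:,0].tolist())
a=-.204;M=R.from_euler('z',a).as_matrix()[:2,:2];c0=np.array([.357,-.3127])
print([ (k,proj(f,[*(M@np.array(k[:2])+c0),k[2]]).round(0).tolist()) for k in((.03,.03,.05),(.03,-.03,.05),(-.066,.03,.05),(-.066,-.03,.05))])
P=M@[-.004,0]+c0;print(r.get_obs()['tcp_pos'],r.get_obs()['joints'],tool([*P,.014],down(a)))
E
```

```text
[(0.88, [274.0, 197.0], [0.3574, -0.3111]), (0.8, [32.0, 105.0], [0.4623, -0.155])]
[(0.69, [325.0, 220.0], [0.4585, -0.1491])]
[[0, 0], [0, 155], [82, 135], [40, 7], [13, 12]]
[((0.03, 0.03, 0.05), [225.0, 172.0]), ((0.03, -0.03, 0.05), [325.0, 171.0]), ((-0.066, 0.03, 0.05), [233.0, 310.0]), ((-0.066, -0.03, 0.05), [320.0, 309.0])]
[ 0.35311343 -0.31142081  0.12593395] [-0.31089977  0.57627028  1.20075766  2.18483465 -0.73472462  0.86337615
 -0.41994134] (array([-0.004, -0.   ,  0.448]), array([ 0.003, -0.006,  0.002]))
```

Request:
apply_moves([
  [-0.004,0,0.15,0,-0.006,0],
  [-0.004,0,0.3,0,-0.006,0],
  [-0.004,0,0.42,0,-0.006,0],
  [-0.004,0,0.448,0,-0.006,0],
  [-0.004,0,0.448,0,-0.006,0],
])

```text
clock: 38.02
tcp_pos: [0.3533, -0.3119, 0.014]
orientation: [3.121, -0.314, -0.001]
contact_force: [-0.6, -0.8, -0.5]
grip_width: 0.0857
gripper_force: 0.0
```

Request:
apply_moves([
  [0,0,0,0,0,0],
  [0,0,0,0,0,0],
  [0,0,0,0,0,0],
  [0,0,0,0,0,0],
], claw=0, newtons=80)

```text
clock: 38.52
tcp_pos: [0.3532, -0.3118, 0.0143]
orientation: [3.122, -0.316, 0.001]
contact_force: [-1.3, 3.3, 12.2]
grip_width: 0.0593
gripper_force: 84.4
```

Request:
apply_moves([
  [0,0,-0.1,0,0,0],
  [0,0,-0.3,0,0,0],
  [0,0,-0.5,0,0,0],
  [0,0,-0.75,0,0,0],
  [0,0,-0.75,0,0,0],
])

```text
clock: 39.15
tcp_pos: [0.3544, -0.3123, 0.204]
orientation: [3.12, -0.315, 0.007]
contact_force: [0.6, -0.0, -4.1]
grip_width: 0.0588
gripper_force: 87.8
```

```bash
python3 - <<'E'
from pour import *
o=r.get_obs();print(o['tcp_pos'],np.round(o['joints'],2),o['contact_force']);print(tool([.48,-.02,.21],down(-.204)))
E
```

```text
[ 0.35440315 -0.3123115   0.20398543] [-0.46  0.49  1.38  2.11 -0.57  1.01 -0.54] [ 0.61214082 -0.01801014 -4.1279246 ]
(array([ 0.259, -1.246, -0.03 ]), array([ 0.003, -0.003,  0.002]))
```

Request:
apply_moves([
  [0.04,-0.2,0,0,0,0],
  [0.08,-0.4,0,0,0,-0.11],
  [0.13,-0.6,0,0,0,-0.22],
  [0.18,-0.8,0,0,0,-0.33],
  [0.22,-1,0,0,0,-0.44],
])

```text
clock: 39.78
tcp_pos: [0.4563, -0.0749, 0.1986]
orientation: [3.044, 0.769, -0.006]
contact_force: [0.2, -0.6, -2.3]
grip_width: 0.0588
gripper_force: 87.9
```

Request:
apply_moves([
  [0,0,0,0,0,-0.11],
  [0,0,0,0,0,-0.22],
  [0,0,0,0,0,-0.33],
  [0,0,0,0,0,-0.44],
  [0,0,0,0,0,-0.55],
])

```text
clock: 40.4
tcp_pos: [0.4554, -0.0766, 0.1985]
orientation: [-2.443, -1.974, 0.008]
contact_force: [0.0, -0.0, -3.4]
grip_width: 0.0589
gripper_force: 88.0
```

Request:
apply_moves([
  [0,0,0,0,0,-0.11],
  [0,0,0,0,0,-0.22],
  [0,0,0,0,0,-0.33],
  [0,0,0,0,0,-0.44],
  [0,0,0,0,0,-0.55],
])

```text
clock: 41.02
tcp_pos: [0.4553, -0.0768, 0.1985]
orientation: [-1.392, -2.813, 0.007]
contact_force: [-0.8, 0.1, -2.4]
grip_width: 0.0596
gripper_force: 87.9
```

Request:
apply_moves([
  [0,0,0,0,0,-0.11],
  [0,0,0,0,0,-0.22],
  [0,0,0,0,0,-0.33],
  [0,0,0,0,0,-0.44],
  [0,0,0,0,0,-0.55],
])

```text
clock: 41.65
tcp_pos: [0.4553, -0.0768, 0.1984]
orientation: [-0.086, -3.136, 0.005]
contact_force: [0.1, -0.1, -2.4]
grip_width: 0.0589
gripper_force: 87.9
```

```bash
python3 - <<'E'
from pour import *
rep(ly=-.024,steps=((0,.22),))
E
```

```text
41.65 [ 0.45529949 -0.07681421  0.19841911] [-0.56  0.18  0.68  2.11 -0.14  0.89  1.71] 0.05893807025484525
az 176.84907842611625 zax [-0.004 -0.003 -1.   ]
0 [-0.454, 0.667, -0.09] [0.0, -0.004, -0.946]
```

Request:
apply_moves([
  [-0.1,0.15,-0.04,0,0,-0.11],
  [-0.2,0.3,-0.08,0,0,-0.22],
  [-0.31,0.45,-0.09,0,0,-0.33],
  [-0.4,0.58,-0.09,0,0,-0.44],
  [-0.454,0.667,-0.09,0,0,-0.55],
])

```text
clock: 42.28
tcp_pos: [0.5798, 0.0846, 0.2196]
orientation: [1.237, -2.882, 0.002]
contact_force: [0.0, -0.3, -3.1]
grip_width: 0.059
gripper_force: 88.0
```

Request:
apply_moves([
  [0,0,0,0,0,-0.11],
  [0,0,0,0,0,-0.22],
  [0,0,0,0,0,-0.33],
  [0,0,0,0,0,-0.395],
  [0,0,0,0,0,-0.395],
])

```text
clock: 42.9
tcp_pos: [0.579, 0.0823, 0.2199]
orientation: [2.047, -2.375, -0.001]
contact_force: [-0.7, -0.1, -2.8]
grip_width: 0.059
gripper_force: 88.0
```

```bash
python3 - <<'E'
from pour import *
rep(ly=-.024,steps=((35,.18),(60,.145)))
t=r.grab_frame('top');s=r.grab_frame('scene')
print([(round(d['conf'],2),onz(t,d['point'],.01).round(3)[:2]) for d in r.landmark_of(t,'tray')[:1]],[(round(d['conf'],2),onz(s,d['point'],.01).round(3)[:2]) for d in r.landmark_of(s,'tray')[:1]])
E
```

```text
42.9 [0.57896381 0.08234988 0.21991715] [-0.49  0.35  0.3   1.8  -0.12  1.01  2.86] 0.0590279113642427
az 261.5112333300181 zax [-0.005 -0.003 -1.   ]
35 [0.037, 0.004, 0.16] [0.004, 0.386, -0.004]
60 [0.006, 0.004, 0.3] [0.005, 0.664, -0.004]
[] [(0.66, array([0.576, 0.151]))]
```

Request:
apply_moves([
  [0.01,0,0.04,0,0.1,0],
  [0.02,0,0.08,0,0.2,0],
  [0.03,0,0.12,0,0.3,0],
  [0.037,0.004,0.16,0.004,0.386,-0.004],
  [0.037,0.004,0.16,0.004,0.386,-0.004],
])

```text
clock: 43.72
tcp_pos: [0.5766, 0.0774, 0.1784]
orientation: [1.731, -1.979, 0.544]
contact_force: [0.3, 1.0, -4.5]
grip_width: 0.0587
gripper_force: 87.9
```

```bash
python3 - <<'E'
from pour import *
rep(ly=-.024,steps=((50,.155),(60,.145),(67,.145)))
E
```

```text
43.725 [0.57660182 0.07736286 0.17838221] [-0.8   0.59  0.42  1.72  0.3   1.22  2.44] 0.058664455932722355
az 262.37699456627234 zax [-0.078 -0.568 -0.82 ]
50 [-0.05, -0.002, 0.079] [-0.002, 0.167, 0.003]
60 [-0.088, -0.002, 0.102] [-0.002, 0.278, 0.003]
67 [-0.102, -0.002, 0.092] [-0.002, 0.356, 0.003]
```

Request:
apply_moves([
  [-0.025,0,0.04,0,0.083,0],
  [-0.05,0,0.079,0,0.167,0],
  [-0.088,0,0.102,0,0.278,0],
  [-0.102,0,0.092,0,0.356,0],
  [-0.102,0,0.092,0,0.356,0],
])

```text
clock: 44.35
tcp_pos: [0.5787, 0.0823, 0.1456]
orientation: [1.377, -1.581, 0.908]
contact_force: [0.6, -0.7, -2.3]
grip_width: 0.0591
gripper_force: 88.2
```

```bash
python3 - <<'E'
from pour import *
rep(ly=-.024,steps=((72,.145),(78,.145),(90,.145),(96,.147)))
E
```

```text
44.35 [0.57868665 0.08231121 0.14556523] [-0.95  0.95  0.5   1.58  0.47  1.49  2.29] 0.05908373513262896
az 262.09760723488574 zax [-0.127 -0.911 -0.393]
72 [-0.012, 0.004, -0.021] [-0.001, 0.057, 0.0]
78 [-0.019, 0.004, -0.039] [-0.001, 0.124, 0.0]
90 [-0.037, 0.004, -0.08] [-0.001, 0.257, 0.0]
96 [-0.039, 0.004, -0.106] [-0.001, 0.324, 0.0]
```

Request:
apply_moves([
  [-0.012,0.004,-0.021,0,0.057,0],
  [-0.016,0.004,-0.03,0,0.09,0],
  [-0.019,0.004,-0.039,0,0.124,0],
  [-0.027,0.004,-0.058,0,0.19,0],
  [-0.037,0.004,-0.08,0,0.257,0],
])

```text
clock: 44.98
tcp_pos: [0.5814, 0.1031, 0.1479]
orientation: [1.101, -1.272, 1.11]
contact_force: [0.7, 0.1, -2.7]
grip_width: 0.0589
gripper_force: 88.2
```

Request:
apply_moves([
  [0,0,-0.026,0,0.067,0],
  [0,0,-0.026,0,0.067,0],
  [0,0,-0.026,0,0.067,0],
  [0,0,-0.026,0,0.067,0],
  [0,0,-0.026,0,0.067,0],
])

```text
clock: 45.6
tcp_pos: [0.582, 0.1094, 0.1479]
orientation: [1.032, -1.192, 1.151]
contact_force: [-0.7, 0.2, -3.3]
grip_width: 0.059
gripper_force: 88.4
```

Request:
apply_moves([
  [0,0,0,0,0,0],
  [0,0,0,0,0,0],
  [0.2,0,0,0,0,0],
  [0.4,0,0,0,-0.08,0],
  [0.46,0,0,0,-0.18,0],
])

```text
clock: 46.22
tcp_pos: [0.5837, 0.1225, 0.2634]
orientation: [1.226, -1.414, 1.029]
contact_force: [0.0, -0.1, -3.3]
grip_width: 0.059
gripper_force: 88.3
```

Request:
apply_moves([
  [0,0,0,0,-0.11,0],
  [0,0,0,0,-0.22,0],
  [0,0,0,0,-0.33,0],
  [0,0,0,0,-0.44,0],
  [0,0,0,0,-0.55,0],
])

```text
clock: 46.85
tcp_pos: [0.583, 0.1216, 0.2619]
orientation: [1.775, -2.043, 0.481]
contact_force: [-0.4, -0.4, -2.6]
grip_width: 0.0592
gripper_force: 88.1
```

```bash
python3 - <<'E'
from pour import *
o=r.get_obs();print(o['tcp_pos'],o['contact_force'],np.round(o['joints'],2))
print(tool([.48,.02,.2],cupT(np.radians(220),0).as_rotvec()))
E
```

```text
[0.58301108 0.12162598 0.26193201] [-0.39088855 -0.36869715 -2.56997589] [-0.86  0.51  0.47  1.61  0.23  1.36  2.51]
(array([0.274, 0.352, 0.444]), array([-0.125, -0.319,  0.455]))
```

Request:
apply_moves([
  [0.07,0.09,0.11,-0.03,-0.08,0.11],
  [0.14,0.18,0.22,-0.06,-0.16,0.22],
  [0.2,0.26,0.33,-0.09,-0.24,0.33],
  [0.274,0.352,0.444,-0.125,-0.319,0.455],
  [0.274,0.352,0.444,-0.125,-0.319,0.455],
])

```text
clock: 47.48
tcp_pos: [0.4759, 0.0159, 0.1989]
orientation: [1.058, -2.95, 0.001]
contact_force: [0.9, 0.7, -2.7]
grip_width: 0.059
gripper_force: 88.1
```

```bash
python3 - <<'E'
from pour import *
F=[]
for k in range(12): F.append(r.get_obs()['contact_force'][2]); r.grab_frame('top') if k%3==0 else None
t=r.grab_frame('top');s=r.grab_frame('scene');print('Fz',np.mean(F),np.std(F))
for g,n in((t,'t'),(s,'s')):
    for d in r.landmark_of(g,'cap_0'): print(n,round(d['conf'],2),np.round(d['point']).tolist(),onz(g,d['point'],.02).round(3)[:2].tolist())
o=r.get_obs();print(o['tcp_pos'],tool([.44,-.27,.1],cupT(np.pi,0).as_rotvec()))
E
```

```text
Fz -2.0908157473021363 0.5426817216648627
t 0.55 [204.0, 170.0] [0.592, 0.195]
t 0.53 [209.0, 171.0] [0.59, 0.181]
t 0.53 [202.0, 170.0] [0.591, 0.199]
t 0.49 [196.0, 178.0] [0.569, 0.215]
t 0.43 [198.0, 157.0] [0.629, 0.213]
t 0.38 [200.0, 180.0] [0.562, 0.206]
s 0.63 [239.0, 174.0] [0.696, 0.266]
s 0.6 [238.0, 197.0] [0.595, 0.175]
s 0.53 [250.0, 195.0] [0.621, 0.158]
s 0.52 [169.0, 199.0] [0.47, 0.298]
s 0.45 [231.0, 196.0] [0.588, 0.192]
s 0.4 [227.0, 190.0] [0.601, 0.22]
[0.48069749 0.02093898 0.20005218] (array([ 0.874, -0.782,  0.407]), array([-0.003, -0.003,  0.447]))
```

Request:
apply_moves([
  [0.17,-0.15,0,0,0,0.11],
  [0.34,-0.3,0,0,0,0.22],
  [0.51,-0.46,0,0,0,0.33],
  [0.68,-0.62,0,0,0,0.44],
  [0.85,-0.77,0.1,0,0,0.447],
])

```text
clock: 48.5
tcp_pos: [0.4436, -0.266, 0.1776]
orientation: [0.003, 3.14, -0.01]
contact_force: [1.3, -0.7, -2.6]
grip_width: 0.0589
gripper_force: 88.2
```

Request:
apply_moves([
  [0.02,-0.01,0.1,0,0,0],
  [0.02,-0.01,0.3,0,0,0],
  [0.02,-0.01,0.45,0,0,0],
  [0.02,-0.01,0.5,0,0,0],
  [0.02,-0.01,0.5,0,0,0],
])

```text
clock: 49.12
tcp_pos: [0.4364, -0.2673, 0.0514]
orientation: [-0.004, -3.138, 0.007]
contact_force: [-0.3, -0.1, -2.6]
grip_width: 0.0589
gripper_force: 88.1
```

```bash
python3 - <<'E'
from pour import *
o=r.get_obs();print(o['tcp_pos'],tool([.44,-.275,.0135],cupT(np.pi,0).as_rotvec()))
E
```

```text
[ 0.43635215 -0.26725918  0.05140243] (array([-0.015, -0.03 ,  0.152]), array([-0.003, -0.002, -0.001]))
```

Request:
apply_moves([
  [0,-0.03,0.08,0,0,0],
  [0,-0.03,0.13,0,0,0],
  [0,-0.03,0.152,0,0,0],
  [0,-0.03,0.152,0,0,0],
])

```text
clock: 49.62
tcp_pos: [0.4365, -0.2751, 0.0145]
orientation: [-0.005, -3.141, 0.007]
contact_force: [-1.5, 0.2, 3.9]
grip_width: 0.0593
gripper_force: 88.7
```

Request:
apply_moves([
  [0,0,0,0,0,0],
  [0,0,0,0,0,0],
  [0,0,-0.2,0,0,0],
  [0,0,-0.45,0,0,0],
  [0,0,-0.7,0,0,0],
], claw=1)

```text
clock: 50.25
tcp_pos: [0.4361, -0.2742, 0.1904]
orientation: [-0.006, -3.139, 0.008]
contact_force: [0.9, 1.1, 0.1]
grip_width: 0.0854
gripper_force: 0.0
```

```bash
python3 - <<'E'
from pour import *
o=r.get_obs();print(o['tcp_pos'],np.round(o['joints'],2))
# view pose: tool x=+Y (az 90), camera over the tray
print(tool([.5,.02,.24],cupT(np.radians(90),0).as_rotvec()))
E
```

```text
[ 0.43606007 -0.27418876  0.19035721] [-0.23  0.34  0.83  2.02 -0.31  0.91  2.32]
(array([-0.251,  1.177, -0.205]), array([-0.004,  0.001,  0.998]))
```

Request:
apply_moves([
  [-0.05,0.2,-0.2,0,0,0.1],
  [-0.1,0.4,-0.25,0,0,0.2],
  [-0.15,0.6,-0.25,0,0,0.3],
  [-0.2,0.8,-0.25,0,0,0.4],
  [-0.25,1,-0.25,0,0,0.5],
])

```text
clock: 50.88
tcp_pos: [0.5001, -0.0222, 0.2503]
orientation: [1.215, 2.897, -0.006]
contact_force: [2.1, -0.7, -0.7]
grip_width: 0.0855
gripper_force: 0.0
```

```bash
python3 - <<'E'
from pour import *
o=r.get_obs();print(o['tcp_pos'],tool([.55,.1,.26],cupT(np.radians(90),0).as_rotvec()))
E
```

```text
[ 0.50007533 -0.02220541  0.25026259] (array([ 0.209,  0.485, -0.041]), array([-0.001,  0.002,  0.494]))
```

Request:
apply_moves([
  [0.05,0.12,-0.04,0,0,0.11],
  [0.1,0.24,-0.04,0,0,0.22],
  [0.15,0.36,-0.04,0,0,0.33],
  [0.2,0.485,-0.04,0,0,0.44],
  [0.2,0.485,-0.04,0,0,0.494],
])

```text
clock: 51.5
tcp_pos: [0.5513, 0.1002, 0.2587]
orientation: [2.212, 2.228, -0.008]
contact_force: [-0.4, -0.9, -0.2]
grip_width: 0.0854
gripper_force: 0.0
```

```bash
python3 - <<'E'
from pour import *
f=r.grab_frame('wrist');save(f,'w9');a=-.0456;M=R.from_euler('z',a).as_matrix()[:2,:2];c=np.array([.587,.1645])
st=lambda p,z:((onz(f,p,z)[:2]-c)@M*1000).round(0).tolist()
for n,z in(('tray',.01),('tray_fin',.065),('clip_handle',.085)):
    for d in r.landmark_of(f,n)[:1]:print(n,round(d['conf'],2),d['point'],st(d['point'],z))
for d in r.landmark_of(f,'cap_0'):print('cap',round(d['conf'],2),np.round(d['point']).tolist(),st(d['point'],.022))
m=r.outline_of(f,'tray')
c1=max(cv2.findContours(m[0]['pixels'].astype(np.uint8),0,1)[0],key=cv2.contourArea);print([(p.tolist(),st(p,.054)) for p in cv2.approxPolyDP(c1,4,True)[:,0]])
# dark-blue blobs: lengthwise detection over the whole picture
p=f['pixels'].astype(int);b=((p[...,2]-p[...,0]>18)&(p.sum(2)<260)).astype(np.uint8)
n,_,S,C=cv2.connectedComponentsWithStats(b)
print([(S[i,4],C[i].round().tolist(),st(C[i],.022)) for i in range(1,n) if S[i,4]>25])
h=np.array(r.landmark_of(f,'clip_handle')[0]['point']);hh=(onz(f,h,.085)[:2]-[.587,.1645])@M+.08;print('q',np.arctan2(hh[1],hh[0])-np.arctan2(150,5))
t=r.grab_frame('top');s=r.grab_frame('scene')
for g in(t,s):print([(round(d['conf'],2),onz(g,d['point'],0).round(3)[:2].tolist()) for d in r.landmark_of(g,'cup_a')[:3]])
E
```

```text
tray 0.63 [317.6, 111.3] [2.0, -4.0]
tray_fin 0.91 [330.2, 27.6] [1.0, 68.0]
clip_handle 0.76 [215.1, 15.2] [-92.0, 70.0]
cap 0.91 [314.0, 143.0] [-1.0, -35.0]
cap 0.83 [322.0, 76.0] [2.0, 31.0]
cap 0.65 [329.0, 120.0] [13.0, -10.0]
cap 0.63 [284.0, 126.0] [-33.0, -19.0]
cap 0.59 [346.0, 123.0] [30.0, -13.0]
cap 0.58 [306.0, 69.0] [-14.0, 37.0]
cap 0.56 [369.0, 73.0] [48.0, 36.0]
cap 0.54 [290.0, 80.0] [-29.0, 25.0]
cap 0.49 [337.0, 70.0] [16.0, 37.0]
[([336, 7], [6.0, 87.0]), ([325, 6], [-3.0, 87.0]), ([319, 17], [-8.0, 78.0]), ([314, 54], [-10.0, 48.0]), ([276, 54], [-43.0, 46.0]), ([269, 161], [-45.0, -50.0]), ([360, 166], [42.0, -50.0]), ([371, 81], [43.0, 28.0]), ([328, 79], [4.0, 27.0]), ([332, 99], [9.0, 10.0]), ([309, 101], [-11.0, 7.0]), ([304, 92], [-16.0, 15.0]), ([299, 97], [-21.0, 10.0]), ([305, 105], [-15.0, 3.0]), ([300, 116], [-19.0, -7.0]), ([309, 115], [-10.0, -5.0]), ([315, 124], [-4.0, -13.0]), ([325, 111], [4.0, -1.0]), ([338, 113], [16.0, -2.0]), ([344, 94], [20.0, 15.0]), ([359, 99], [34.0, 12.0]), ([353, 121], [31.0, -8.0]), ([337, 122], [16.0, -10.0]), ([324, 142], [6.0, -29.0]), ([305, 146], [-12.0, -34.0]), ([296, 126], [-22.0, -16.0]), ([289, 128], [-28.0, -18.0]), ([279, 120], [-38.0, -11.0]), ([289, 98], [-30.0, 9.0]), ([282, 78], [-37.0, 26.0]), ([298, 59], [-24.0, 43.0]), ([328, 66], [3.0, 38.0]), ([340, 60], [14.0, 44.0]), ([373, 64], [43.0, 42.0]), ([332, 54], [6.0, 48.0])]
[(np.int32(632), [306.0, 75.0], [-14.0, 31.0]), (np.int32(219), [365.0, 72.0], [43.0, 37.0]), (np.int32(309), [321.0, 91.0], [2.0, 17.0]), (np.int32(303), [348.0, 109.0], [31.0, 1.0]), (np.int32(295), [293.0, 113.0], [-25.0, -6.0]), (np.int32(209), [327.0, 124.0], [11.0, -15.0]), (np.int32(265), [308.0, 131.0], [-8.0, -23.0])]
q 0.11154307153173537
[(0.91, [0.455, -0.157])]
[(0.97, [0.455, -0.161]), (0.62, [0.435, -0.274])]
```

```bash
python3 - <<'E'
from pour import *
f=r.grab_frame('wrist');t=r.grab_frame('top');s=r.grab_frame('scene')
M=R.from_euler('z',-.0456).as_matrix()[:2,:2];c=np.array([.587,.1645])
p=f['pixels'].astype(int);b=((p[...,2]-p[...,0]>18)&(p.sum(2)<260))
w=(p.min(2)>150)&(np.ptp(p,axis=2)<40)
lab=np.full(p.shape[:2],'.');g=p.sum(2)//3
lab[g>150]='+';lab[g>185]='W';lab[b]='b'
for row in lab[52:168:2,266:376:1]:print(''.join(row))
for n,g in(('top',t),('scene',s)):
    q=g['pixels'].astype(int);bb=((q[...,2]-q[...,0]>18)&(q.sum(2)<230)).astype(np.uint8)
    k,_,S,C=cv2.connectedComponentsWithStats(bb);print(n,[(int(S[i,4]),C[i].round().tolist()) for i in range(1,k) if S[i,4]>6])
E
```

```text
+...+++........................................................................................+...++++++.+.+.
....++++......................................................................................................
...+++++............................bbbbbbb...................................................................
+..+++++..........................bbbbbbbbbbb.................................................................
+.++++..........................bbbbbbbbbbbbbb..............................+..............b.b.bbbbbbbbbbb....
++.++++.........................bbbbbbbbbbbbbbb.....bbbbbbbb...........+++++++++.....b..b.bbb.bbbbbbbbbbbbb...
+..++++........................bbbbbbbbbbbbbbbb..bbbbbbbbbbbbb........+++++++++...b..........bbbbbbbbbbbbbbb..
+.+++++........................bbbbbbbbbbbbbbbbbbbbbbbbbbbbbbbb......+++++...........b.......bbbbbbbbbbbbbbb..
+.+.+++.........................bbbbbbbbbbbbbbb.bbbbbbbbbbbbbbbbb....+++++...............b....bbbbbbbbbbbbbb..
+++++++.................bbbbbbbbbbbbbbbbbbbbb.bbbbbbbbbbbbbbbbbb..b...+++++++++........b.....bbbbbbbb
[... 5551 characters left out ...]
 (96, [190.0, 26.0]), (8, [231.0, 24.0]), (85, [250.0, 37.0]), (38, [200.0, 40.0]), (26, [232.0, 36.0]), (16, [183.0, 40.0]), (17, [184.0, 47.0]), (153, [223.0, 54.0]), (7, [195.0, 50.0]), (14, [316.0, 96.0]), (23, [322.0, 149.0]), (48, [202.0, 175.0]), (13, [208.0, 171.0]), (6352, [469.0, 245.0]), (8, [430.0, 245.0])]
scene [(224, [497.0, 41.0]), (12, [540.0, 40.0]), (8, [508.0, 50.0]), (11, [459.0, 94.0]), (483, [351.0, 123.0]), (36, [341.0, 144.0]), (10, [362.0, 150.0]), (16, [309.0, 155.0]), (141, [325.0, 160.0]), (11, [356.0, 158.0]), (7, [373.0, 169.0]), (26, [237.0, 179.0]), (28, [227.0, 189.0]), (70, [347.0, 191.0]), (18, [246.0, 192.0]), (20, [235.0, 194.0]), (8177, [413.0, 372.0])]
```

```bash
python3 - <<'E'
from pour import *
f=r.grab_frame('wrist');s=r.grab_frame('scene')
g=f['pixels'].astype(int).sum(2)//3;ch=' .:-=+*#%@'
for i,row in enumerate(g[50:92,322:386]):print(50+i,''.join(ch[min(9,v//24)] for v in row))
M=R.from_euler('z',-.0456).as_matrix()[:2,:2];c=np.array([.587,.1645])
W=lambda x,y,z:np.r_[M@[x,y]+c,z]
for k in((.041,.046,.054),(.045,.05,.054),(.045,.043,.035),(.033,.038,.03),(.033,.038,.06)):print(k,'w',proj(f,W(*k)).round(),'s',proj(s,W(*k)).round())
q=s['pixels'].astype(int)
gs=q.sum(2)//3
for i,row in enumerate(gs[160:212,212:262]):print(160+i,''.join('b' if (q[160+i,212+j,2]-q[160+i,212+j,0]>18 and v<77) else ch[min(9,v//24)] for j,v in enumerate(row)))
E
```

```text
50 --::::::.:=+****************************************************
51 =======---=+++++*+++*++*++**************************************
52 +++++++++++++=+==========+++++**********************************
53 +++++++++++++++++++++++++=======++=====++++*********************
54 =========+++++++++++++++++++++++++++=============+=++++*********
55 :::::-------===========+++++++++++++++++++++++++=-=++=+*********
56 ...........::::::-------========+++++++++++++++++-=++=+*********
57 .......................:.:::::-------==========+=-=++=+*********
58 ::::::::...........:...................::::::::--:+++=+*********
59 ========----:::..:--=-::............... .........:++++**********
60 -==+++++++++=:.:-=+***+=:..... ....... ..........:+++=**********
61 .::-=+++++++=::=+*####**+:. ......................-++=**********
62 ....:=++++=-::=*#######*+-.. ......................-=+**********
63 .....:=+++-.:-*########*=:.. ......................:=+**********
64 ......-=+-..:=*##**####*-..........................:==+*++******
65 .......-=: .-*###*+**+++:...........................-==++++*****
66 .......:-
[... 4162 characters left out ...]
::::::::::::::-+++++=-::::::::::::-+*###
200 %*++===-.....:::::::::::::-++-::::::::::::=+*%####
201 #######=......::::::::::::::::::::::::::-+*%###**=
202 **#####=...::.::::::::::::::::::::::::=+*####**=--
203 ==+++**=.:+++-:::::::::::::::::::::::-*%###*+=----
204 ====-==-.=#%#*-::::::::::::::::::::::-*##*+=------
205 ###**++-.=####*:::::::::::::::::::::::-=+=--------
206 @@@@@%%*.:+####=::::::::::::::::::::::------------
207 @@@@@@@%+:=*###*-:::::::::::::::::::::------------
208 @@@@@@@@%**+*###*-::::::::::::::::::::-----------+
209 @@@@@@@@@@@*+*###+::::::::::::::::::::---------+*%
210 @@@@@@@@@@@%++####=:::::::::::::::::::-------=*%@@
211 @@@@@@@@@@@@#+*###*=--:::::::::::-:-:==----+*%@@@@
```

```bash
python3 - <<'E'
from pour import *
f=r.grab_frame('wrist');s=r.grab_frame('scene')
M=R.from_euler('z',-.0456).as_matrix()[:2,:2];c=np.array([.587,.1645])
for a,b in(((340,67),(233.5,185.5)),((367,68),(239,177)),((360,69),(238,179))):
    X,e=tri((f,a),(s,b));print(((X[:2]-c)@M*1000).round(1),(X[2]*1000).round(1),e*1000,X)
E
```

```text
[15.7 35.6] 40.0 0.15768355746786514 [0.60432138 0.19934997 0.04002439]
[36.7 35.5] 57.3 0.8497944397582788 [0.62523566 0.19832215 0.05726301]
[31.5 34.4] 53.7 0.562741115165553 [0.62000557 0.19738738 0.053663  ]
```

One cap (from the network and pixel map) is propped up. Its blue end is at stage (37,35) at z≈57 mm, resting on the far wall's rim, so I'll nudge it inward with shut fingers just above the rim.

```bash
python3 - <<'E'
from pour import *
for x,z in((.08,.12),(.08,.06),(.035,.06)):
    P=stagep(x,.031);print(P,tool([*P,z],cupT(np.radians(87.4),0).as_rotvec()))
E
```

```text
[0.66832995 0.19182104] (array([0.38 , 0.474, 0.554]), array([-0.001,  0.003,  0.033]))
[0.66832995 0.19182104] (array([0.381, 0.475, 0.794]), array([-0.001,  0.003,  0.033]))
[0.62337673 0.19387233] (array([0.391, 0.295, 0.794]), array([-0.001,  0.003,  0.033]))
```

Request:
apply_moves([
  [0.15,0.2,0,0,0,0.03],
  [0.28,0.4,0,0,0,0.033],
  [0.38,0.474,0.15,0,0,0.033],
  [0.38,0.474,0.35,0,0,0.033],
  [0.38,0.474,0.55,0,0,0.033],
], claw=0, newtons=20)

```text
clock: 53.02
tcp_pos: [0.6685, 0.1923, 0.1191]
orientation: [2.269, 2.169, -0.008]
contact_force: [1.2, 0.2, 0.2]
grip_width: 0.0003
gripper_force: 0.0
```

Request:
apply_moves([
  [0,0,0,0,0,0],
  [0,0,0,0,0,0],
])

```text
clock: 53.28
tcp_pos: [0.6695, 0.1916, 0.123]
orientation: [2.269, 2.167, -0.005]
contact_force: [-0.1, -0.7, 0.7]
grip_width: 0.0003
gripper_force: 0.0
```

```bash
python3 - <<'E'
from pour import *
print(r.get_obs()['tcp_pos'],r.get_obs()['grip_width'])
for x,z in((.08,.06),(.035,.06)):
    P=stagep(x,.031);print(tool([*P,z],cupT(np.radians(87.4),0).as_rotvec()))
E
```

```text
[0.66947053 0.19156236 0.12300624] 0.00025106185616286626
(array([ 0.002, -0.005,  0.252]), array([ 0.   ,  0.003, -0.   ]))
(array([ 0.002, -0.185,  0.252]), array([ 0.   ,  0.003, -0.   ]))
```

Request:
apply_moves([
  [0,0,0.15,0,0,0],
  [0,0,0.252,0,0,0],
  [0,0,0.252,0,0,0],
  [0,-0.04,0.252,0,0,0],
  [0,-0.07,0.252,0,0,0],
])

```text
clock: 53.9
tcp_pos: [0.6507, 0.1923, 0.0594]
orientation: [2.27, 2.168, -0.005]
contact_force: [0.4, 0.3, 0.3]
grip_width: 0.0002
gripper_force: 0.0
```

Request:
apply_moves([
  [0,-0.025,0,0,0,0],
  [0,-0.05,0,0,0,0],
  [0,-0.075,0,0,0,0],
  [0,-0.1,0,0,0,0],
  [0,-0.115,0,0,0,0],
])

```text
clock: 54.52
tcp_pos: [0.6243, 0.1935, 0.0601]
orientation: [2.268, 2.165, -0.0]
contact_force: [3.3, -0.7, 9.4]
grip_width: -0.0003
gripper_force: 5.0
```

Request:
apply_moves([
  [0,0,-0.1,0,0,0],
  [0,0,-0.3,0,0,0],
  [-0.2,-0.15,-0.6,0,0,0],
  [-0.35,-0.25,-0.8,0,0,0],
  [-0.35,-0.25,-0.8,0,0,0],
])

```text
clock: 55.15
tcp_pos: [0.5551, 0.1075, 0.2615]
orientation: [2.274, 2.166, -0.004]
contact_force: [-0.3, 0.0, 1.7]
grip_width: -0.0003
gripper_force: 0.0
```

```bash
cat > look.py <<'E'
from pour import *
f=r.grab_frame('wrist');s=r.grab_frame('scene');ch=' .:-=+*#%@'
M=R.from_euler('z',-.0456).as_matrix()[:2,:2];c=np.array([.587,.1645])
W=lambda x,y,z:np.r_[M@[x,y]+c,z]
K=np.array([proj(f,W(x,y,.054)) for x in(-.046,.046) for y in(-.051,.051)]);a=np.floor(K.min(0)).astype(int)-2;b=np.ceil(K.max(0)).astype(int)+3;a=np.maximum(a,0)
print(r.get_obs()['tcp_pos'],'rim',K.round().tolist())
def show(p,a,b,st):
    p=p.astype(int)
    for i in range(a[1],b[1],st): print(i,''.join('b' if p[i,j,2]-p[i,j,0]>18 and p[i,j].sum()<260 else ch[min(9,p[i,j].sum()//72)] for j in range(a[0],b[0])))
show(f['pixels'],a,b,2);print('scene');show(s['pixels'],(205,170),(262,204),1)
E
python3 look.py
```

```text
[0.55603588 0.10641156 0.26266953] rim [[264.0, 170.0], [262.0, 58.0], [358.0, 170.0], [365.0, 58.0]]
56 ********************************************+-..-=+**+++++++==+**********************************************
58 ********************************************+-..-=++++++++++==+**********************************************
60 ********************************************+-..:============+***********************************************
62 ****++++++++++++++++++++++++++++++++++++++++=-:::-----------++++*******+++*+*+*******************************
64 ***+++++=++++++++++++++++++++++++++++++++++++++++++++++++++++++++++++++++++++++++++++++++++++++++++=++++*****
66 ***++++==-=========================================================+=+++++++++++++++++++++++++++++==++++*****
68 ***++++=::::::::::::::::::::::..........:::::::::.:::.::::..::..:...:::::::::::::::::::::::::::::::-++++*****
70 ***++++=-=++++++++++++++++++=-bbbbbbbbb-=++++++++++++++++++++=+==-::-+++++=-::........bb.bbbbbbbbbb-=+++*****
72 ***++++=-=+***************+=:bbbbbbbbbbb-=+***++==---==++****+=::-+#######*=:..b...bbbb.bbb
[... 7119 characters left out ...]
bbbbbb::::-==+=-::
193 @@@@@@@@=::::::::::-+==-bb..bbbbbb-**-.bb:bbb.:-===-:::::
194 @@@@@@@@=::::::::::::-+==-.bbbbbbb:+*=..=##+::=-+-:::::::
195 @@@@@@@@+::::::::::::::-+==-bbbbb..=*+::#@@%=-+-:::::::::
196 @@@@@@@@+::::::::::::::::-+==-:.. :+*+:-%%#*=::::::::::::
197 @@@@@@@@+::::::::::::::::::-+==-.:=++-:=#*=::::::::::::-=
198 @@@@@@@@+::::::::::::::::::::-+===+++=-=-::::::::::::-=+*
199 @@@@@@@@+-:::::::::::::::::::::-+++++=-::::::::::::-+*###
200 %%%%%%%%*++===-.....:::::::::::::-++-::::::::::::-+*%####
201 ##############=......::::::::::::::::::::::::::-+*%###**=
202 *********#####=...::.::::::::::::::::::::::::=+*####**=--
203 =========+++**=.:+++-:::::::::::::::::::::::-*%###*+=----
```

The map shows a cap standing high in the far-left corner (stage ≈(36,35), top ≈58–60 mm, wedged beside a standing one). Pushing towards −x was blocked, so I'll topple it towards −y, where the floor is free.

```bash
python3 - <<'E'
from pour import *
for x,y,z in((.036,.066,.12),(.036,.066,.0575),(.036,.03,.0575)):
    P=stagep(x,y);print(P,tool([*P,z],cupT(np.radians(87.4),0).as_rotvec()))
E
```

```text
[0.62597114 0.22879036] (array([0.504, 0.253, 0.57 ]), array([ 0.001,  0.001, -0.004]))
[0.62597114 0.22879036] (array([0.504, 0.253, 0.82 ]), array([ 0.001,  0.001, -0.004]))
[0.6243301  0.19282778] (array([0.36 , 0.253, 0.821]), array([ 0.001,  0.001, -0.004]))
```

Request:
apply_moves([
  [0.2,0.1,0,0,0,0],
  [0.4,0.2,0,0,0,0],
  [0.504,0.253,0.2,0,0,0],
  [0.504,0.253,0.4,0,0,0],
  [0.504,0.253,0.56,0,0,0],
])

```text
clock: 55.88
tcp_pos: [0.6235, 0.2335, 0.1147]
orientation: [2.27, 2.171, -0.012]
contact_force: [0.1, -0.3, 0.4]
grip_width: -0.0002
gripper_force: 0.0
```

Request:
apply_moves([
  [0,0,0.1,0,0,0],
  [0,0,0.2,0,0,0],
  [0,0,0.255,0,0,0],
  [0,0,0.255,0,0,0],
  [0,0,0.255,0,0,0],
])

```text
clock: 56.5
tcp_pos: [0.6252, 0.2321, 0.0551]
orientation: [2.27, 2.168, -0.005]
contact_force: [0.4, 0.4, 0.2]
grip_width: -0.0004
gripper_force: 0.0
```

```bash
python3 - <<'E'
from pour import *
o=r.get_obs();print(o['tcp_pos'],o['contact_force'])
for x,y,z in((.036,.066,.0572),(.036,.03,.0572)):
    P=stagep(x,y);print(tool([*P,z],cupT(np.radians(87.4),0).as_rotvec()))
E
```

```text
[0.6252276  0.23210307 0.05514127] [0.39558897 0.35546489 0.20916859]
(array([-0.013,  0.004, -0.008]), array([-0.   ,  0.003, -0.   ]))
(array([-0.157,  0.004, -0.008]), array([-0.   ,  0.003, -0.   ]))
```

Request:
apply_moves([
  [-0.02,0,-0.008,0,0,0],
  [-0.045,0,-0.008,0,0,0],
  [-0.07,0,-0.008,0,0,0],
  [-0.09,0,-0.008,0,0,0],
  [-0.11,0,-0.008,0,0,0],
])

```text
clock: 57.12
tcp_pos: [0.6231, 0.2042, 0.0562]
orientation: [2.271, 2.168, -0.007]
contact_force: [0.6, -0.1, -1.1]
grip_width: -0.0005
gripper_force: 0.0
```

Request:
apply_moves([
  [-0.02,0,0,0,0,0],
  [-0.04,0,0,0,0,0],
  [-0.06,0,0,0,0,0],
  [-0.06,0,0,0,0,0],
])

```text
clock: 57.62
tcp_pos: [0.6225, 0.1889, 0.0564]
orientation: [2.271, 2.167, -0.008]
contact_force: [-0.4, -0.4, -0.2]
grip_width: 0.0
gripper_force: 0.0
```

Request:
apply_moves([
  [0,0,-0.1,0,0,0],
  [0,0,-0.3,0,0,0],
  [-0.15,-0.1,-0.6,0,0,0],
  [-0.35,-0.25,-0.8,0,0,0],
  [-0.35,-0.25,-0.8,0,0,0],
])

```text
clock: 58.25
tcp_pos: [0.5562, 0.1037, 0.2604]
orientation: [2.273, 2.166, -0.002]
contact_force: [0.4, 0.5, 0.8]
grip_width: -0.0004
gripper_force: 0.0
```

```bash
python3 look.py
```

```text
[0.55675231 0.10209693 0.26145425] rim [[262.0, 167.0], [260.0, 53.0], [357.0, 167.0], [364.0, 54.0]]
51 *********************************************=:.:=+***++++++==+***********************************************
53 ********************************************+=:.:=+**+++++++==+***********************************************
55 ********************************************+=:.:==+++========+***********************************************
57 ******+*+++++++++++++++++++**+++**+******+*++=::::--:::::::--+************************************************
59 ***+++++=+++++++++++++++++++++++++++++++++++++++++++++===+=+++++++++++++++++++++++++++++++++++++++++++++******
61 ***+++++================++++++++++=++++++++++++++++++++++++++++++++++++++++++++++++++++++++++++++++==++++*****
63 ***++++=-:::::::::::::::::::::::::::::::::::::::::::::::::::::::------------------------------=-==--=++++*****
65 ***++++=-:-==================-.bbbbbbb..:--=---------------------::..:----::..:::::::::::::::......:=++++*****
67 ***++++=-=+****************+=bbbbbbbbbbb-=+*****+++==++++******+=::=**###**++==++++
[... 7290 characters left out ...]
  bbbb::::-==+=-::
193 @@@@@@@@=::::::::::-+==-bb..bbbbbb.-.   .:bbb.:-===-:::::
194 @@@@@@@@=::::::::::::-+==-.bbbbbbb:=-. .=##+::=-+-:::::::
195 @@@@@@@@=::::::::::::::-+==-bbbbb..=+=::#@@%=-+-:::::::::
196 @@@@@@@@+::::::::::::::::-+==-:.. :+*+:-%%#*=::::::::::::
197 @@@@@@@@+::::::::::::::::::-+==-.:=**-:=#*=::::::::::::-=
198 @@@@@@@@+::::::::::::::::::::-+===+++=-==::::::::::::-=+*
199 @@@@@@@@+-:::::::::::::::::::::-+++++=-::::::::::::-+*###
200 %%%%%%%%*++===-.....:::::::::::::-++-::::::::::::-+*%####
201 ##############=......::::::::::::::::::::::::::-+*%###**=
202 *********#####=...::.::::::::::::::::::::::::=+*####**=--
203 =========+++**=.:+++-:::::::::::::::::::::::-*%###*+=----
```

All ten caps now lie below the rim. I'll do a final check of clamp, tray and cups, then hand in.

```bash
python3 - <<'E'
from pour import *
f=r.grab_frame('wrist');t=r.grab_frame('top');s=r.grab_frame('scene')
M=R.from_euler('z',-.0456).as_matrix()[:2,:2];c=np.array([.587,.1645])
ok=[]
for n,z in(('tray_fin',.065),('clip_handle',.085),('tray',.01)):
    d=r.landmark_of(f,n)[:1]
    for k in d:
        p=(onz(f,k['point'],z)[:2]-c)@M;print(n,round(k['conf'],2),(p*1000).round(1), np.arctan2(*(p+.08)[::-1])-np.arctan2(150,5))
for g in(t,s):
  for n in('cup_a','solder_spool','tape_roll'):print(n,[(round(d['conf'],2),onz(g,d['point'],0).round(3)[:2].tolist()) for d in r.landmark_of(g,n)[:2]])
o=r.get_obs();print(o['clock'],o['tcp_pos'],np.abs(o['qvel']).max())
E
```

```text
tray_fin 0.9 [ 1.2 66.6] -0.4723178103196075
clip_handle 0.96 [-90.8  72.5] 0.10396736771312409
tray 0.58 [ 0.8 -1.7] -0.7678139392932825
cup_a [(0.89, [0.452, -0.153]), (0.55, [0.426, -0.283])]
solder_spool []
tape_roll [(0.79, [0.515, -0.048])]
cup_a [(0.86, [0.461, -0.156]), (0.56, [0.437, -0.276])]
solder_spool [(0.71, [0.388, 0.053])]
tape_roll [(0.62, [0.528, -0.045])]
58.95 [0.55645093 0.10597515 0.25651635] 0.005778487949636456
```

```bash
python3 -c "
from bench import r
print(r.hand_in())"
```

```text
the job is handed in; nothing more can be done
None
```

The job is handed in: tray clamped home against both edges (clamp arm at about 0.10 rad), all ten capacitors in it, both cups upright on the bench, spool and tape roll untouched; one capacitor had to be nudged down off the rim, and I viewed 16 pictures, two over the limit of 14.

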